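# Open the counterweighted probe head and slide the next board home

## Robot

A 6-joint arm with a two-finger parallel gripper is mounted at the origin on a cart in front of the work surface, level with it; the furniture and walls round the work are solid. World frame = base frame: x ahead of the robot, y to its left, z up, the work surface at z = 0. Lengths are in m, angles in rad, forces in N, time in s.
With the tool pointing down it reaches from about 0.3 to 0.775 m from the base axis. Payload 14.6 kg.
Tool frame: the origin (TCP) lies at the very end of the fingers, on their centre line; the grasp point (between the pads) lies 19 mm behind it; x points along the fingers, y is the direction in which the jaws open and shut, and the axes are right-handed (so a half turn about x gives the same grasp; the last joint's range is limited). The gripper opens to 94 mm and grips with 3 to 60 N. Pads are 16 mm wide; open, the fingers measure 119 mm over their backs; the gripper's body (75 mm by 177 mm) begins 78 mm behind the grasp point.
Start: joints at [1.097, 0.3, 1.521, -0, 1.321, -0.067], TCP at [0.218, 0.505, 0.205] pointing down, gripper open.
Joint ranges: [-3.03, 3.03], [-0.79, 2.21], [0.23, 2.52], [-1.04, 4.18], [0, 3.07], [-2.55, 2.55]. Speed limits (rad/s): [2.22, 2.22, 2.57, 3.14, 3.14, 3.14].

## Interface

Orientations are given as [roll, pitch, yaw] about the fixed x, y, z axes, in that order (R = Rz(yaw) Ry(pitch) Rx(roll)).
In Python, from station import ctrl, viewer, hand_in gives the robot as it stands. The module is installed in compiled form; this text tells all that it offers.
- The arm moves only by the tool play_rows, never from a script. Its argument "deltas" is a list that holds one entry, the list of rows, each a list of 7 numbers: the shift along the tool's x, y, z in mm, then the turn, a rotation vector about the tool's x, y, z in rad, then the finger opening in mm, from 0 to 94. In form: [[[dx, dy, dz, ax, ay, az, gripper], ...]]. A call has 1 to 10 rows; each row shifts and turns the commanded pose from where the row before left it, along the tool's axes as they then stand; what a row does not reach is not made up. A row lasts 1/10 s, in which the tool goes at most 50 mm and 8.59 degrees, less where a joint would pass 70% of its speed; a pose out of reach is approached as far as the arm can. A call with a gripper value outside its range is refused whole. The fingers move at their own pace and stop on an object; "grip_force" is the grip in N (left out, the last holds). Time passes only in rows, so rows that do not move let the fingers close. It gives the time, the measured TCP pose, the force and the opening at its end, in the units of the state.
- ctrl.get_obs(): the state, without advancing time (a new reading comes with each control period).
- viewer.camera(name): name is "side" or "top" or "wrist"; returns a dict with "img" (400x640x3 uint8, red, green, blue), "fx", "fy", "cx", "cy" (pixels), "distortion" ([k1, k2, p1, p2, k3] as OpenCV has them; the pictures are not rectified), "rvec" (rotation vector, rad) and "tvec" (3), from world to camera coordinates, as OpenCV has them. Camera axes: x right, y down, z forward; pixel columns grow to the right and rows downward; lengths in m; the calibration is good to about 2 mm. A picture is of the moment at which its call begins. There is no depth.
- hand_in(): hands the job in, once; it reports no verdict.
The state is a dict: "time_s": time; "qpos": joint angles; "joint_vel": joint speeds; "tau": joint torques, N m; "ee_pos": TCP position; "eef_rot": TCP orientation; "force": force on the tool from outside, world axes, zero at the start; "moment": the same for the moment, N m; "grip_width": finger opening in m.
Only numpy, scipy, OpenCV 4.12 (cv2) and the standard library are available. Lean on these libraries where they do the work, as an engineer would, in place of code of your own. Each camera call takes 0.05 s, during which the arm holds its last target.

## Task

Get the board test fixture ready for its next board: with the fingertips push its blue probe head up past its balance point so that it falls back and stays open by itself, without throwing it. Then push the green circuit board along the track, under the open head, until it sits fully home against the two brass stops. Nothing is to be gripped or lifted off the track, and the other things on the bench are left where they are.

Things in the scene. Friction and masses are not known exactly. Their poses are not given: they have to be found in the camera images.
- fixture: Board test fixture, fixed to the bench. Origin on the bench under the board's home. Its x points to the hinge side (away from the robot, within 9 degrees), y along the track from home to the open feed end, z up. Base plate 12 mm high, x -50 to +46, y -120 to +250 mm. Hinge towers at x 60, y -62 and +62, 90 mm high; grey housing at y -117 to -61, 55 mm high.
- track (a point): Middle of the track at fixture x 0, y +100, z 22 mm (ledge height); axes as the fixture's. Track runs y -50 to +250 mm. Two ledges carry the board's long edges; between them an open groove 38 mm wide, its floor at z 14 mm, so that a fingertip reaches below the board. White side rails 55 mm apart rise to z 28.5 mm.
- seat (a point): Where the board's middle belongs when it is home: fixture x 0, y 0, z 22 mm; axes as the fixture's. Two brass stops (at x -18 and +18, 10 mm wide, top at z 34 mm) stand at the far end of home from the feed; their faces are at y -35 mm, so the board's leading edge meets them when it is home.
- head (a joint): Opening of the blue probe head, rad: 0 = down, level across the track, its two guide pins (fixture x -14 and +14, y -12, down to z 17 mm) barring the board; 2.09 = fully open, 30 degrees past upright. Counterweighted: balance at about 1.0 rad; below it falls shut, above it falls open, damped, in about 2 s. 0.9 kg; about 1.5 to 3 N at the lip start it.
- head_hinge (a point): Point on the hinge axis at the middle of the head: fixture x 60, y 0, z 78 mm. The axis is along the fixture's y; opening swings the head's front edge up, then away from the robot. Pins and pin block hang up to 61 mm below the axis when down.
- lip (a point): Middle of the underside of the finger lip, the bar along the head's front edge nearest the robot, 110 mm long (fixture y), 26 deep, 7 thick, 145 mm from the hinge axis. Head down: underside 74 mm above the bench, free beneath, so tilted fingertips reach under it from the front. Moves with the head; its x points to the hinge, z out of the upper side.
- lip_pad (a point): Middle of the top of the black rubber strip, 104 x 20 x 3 mm, on the upper side of the lip; moves with the head. A push from below does not touch it; a pinch of the lip does.
- board: Green circuit board, 52 x 70 mm, in the track, its 70 mm along it, 0.02 kg, 100 to 160 mm from home towards the feed end. Origin at the middle of its outline, 2 mm below the bare board's underside; the solid plate is z 2 to 4 mm, x -26 to +24, y -35 to +35 mm (the parts on it, to z 12 mm, give no hold). In the track its origin is at z 20 mm.
- esd_brush: Bystander: black anti-static brush, 24 x 138 x 12 mm, lying on the bench; to be left alone. Origin at the centre of its underside.
- grid_tray: Bystander: pale pin tray, 78 x 122 x 9 mm, lying on the bench; to be left alone. Origin at the centre of its underside.
- cutters: Bystander: red-handled side cutters, 43 x 109 x 12 mm, lying on the bench; to be left alone. Origin at the centre of its underside.
- film_tape: Bystander: roll of amber tape, 74 mm across, 15 mm high, lying on the bench; to be left alone. Origin at the centre of its underside.
- flux_jar: Bystander: white jar with the red lid, 48 mm across, 35 mm high, lying on the bench; to be left alone. Origin at the centre of its underside.
- reel: Bystander: blue component reel, 150 mm across, 12 mm high, lying on the bench; to be left alone. Origin at the centre of its underside.
Not all that is in view belongs to the job. There is more than one size of the board; the one meant has the size given above.

How it is judged:
By the outcome, as a careful person would: the job done as asked, in the order asked, and still so for the second after the job is handed in, with the robot touching nothing.
It also fails if it takes over 54 s, if anything falls off the work surface, if the arm or the gripper's body presses on something with over 40 N, if the wrist force passes 120 N, or if a joint passes its speed limit or range.

## Working session

There is one attempt and no reset: what is moved stays moved. The work goes in short steps, Python scripts to look and compute and a tool call to move; the robot and the scene stay as the last step left them, time stands still between calls to the robot, and variables do not carry over. Pictures are saved under pics/ and viewed, and the job is handed in when it is done.

Besides the shell and the picture viewer there is one more tool, called after ">>>" as name([rows], argument=value, ...), one row to a line, values as JSON. play_rows: Moves the arm, as the interface text tells. Its arguments: {"type":"object","properties":{"deltas":{"type":"array","items":{"type":"array","items":{"type":"array","items":{"type":"number"}}}},"grip_force":{"type":"number"}},"required":["deltas"]}

```bash
mkdir -p pics; ls; cat > h.py <<'E'
import cv2,numpy as np
from station import ctrl,viewer,hand_in
def snap(n,f):
    c=viewer.camera(n); cv2.imwrite(f'pics/{f}.png',c['img'][:,:,::-1]); 
    np.savez(f'pics/{f}.npz',**c); return c
def ld(f): return dict(np.load(f'pics/{f}.npz'))
def K(c): return np.array([[c['fx'],0,c['cx']],[0,c['fy'],c['cy']],[0,0,1]],float)
def ray(c,uv):
    p=cv2.undistortPoints(np.array(uv,float).reshape(-1,1,2),K(c),c['distortion']).reshape(-1,2)
    R=cv2.Rodrigues(c['rvec'])[0]; t=np.array(c['tvec']).reshape(3)
    d=np.c_[p,np.ones(len(p))]@R; return -R.T@t,d
def plane(c,uv,z):
    o,d=ray(c,uv); return o+d*((z-o[2])/d[:,2])[:,None]
def proj(c,P):
    return cv2.projectPoints(np.array(P,float).reshape(-1,3),c['rvec'],c['tvec'],K(c),c['distortion'])[0].reshape(-1,2)
E
python3 - <<'E'
from h import *
for n in ['side','top','wrist']: 
    c=snap(n,n+'0'); print(n,plane(c,[[320,200]],0), ray(c,[[320,200]])[0])
o=ctrl.get_obs(); print(o)
E
```

```text
pics
side [[0.52486699 0.2249092  0.        ]] [-0.09402759 -0.67537701  0.77808805]
top [[0.50551059 0.13822441 0.        ]] [0.37510013 0.13525686 1.13757133]
wrist [[0.24559384 0.48784492 0.        ]] [0.15180426 0.53300741 0.38467646]
{'time_s': 0.15, 'qpos': array([ 1.09741573e+00,  3.00329666e-01,  1.52145561e+00, -4.21374625e-06,
        1.32068649e+00, -6.66075794e-02]), 'joint_vel': array([ 6.43510391e-04, -2.92592094e-03, -3.59575133e-03,  2.65692269e-04,
       -3.94554669e-05,  9.74697848e-04]), 'tau': array([ 2.06393757e-03, -5.31961191e+01, -3.52820206e+01,  7.09476555e-02,
        2.36416486e-02, -3.10207565e-05]), 'ee_pos': array([0.21752033, 0.50493559, 0.20501699]), 'eef_rot': array([-1.63276096,  1.5699172 , -2.03953293]), 'force': array([ 0.1930576 , -0.51660746, -0.30264871]), 'moment': array([-0.00849138,  0.02385244,  0.00478359]), 'grip_width': 0.09392774351233149}
```

View pics/side0.png

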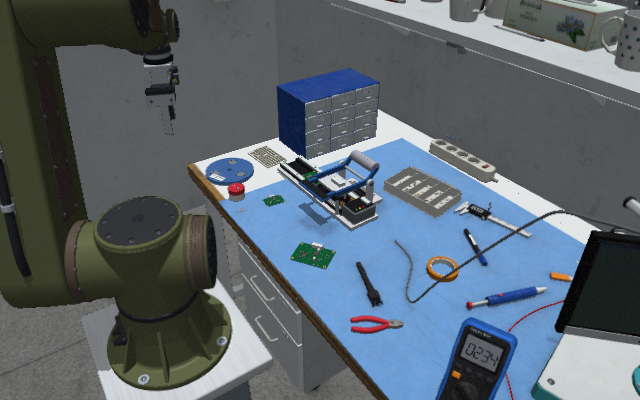

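View pics/top0.png

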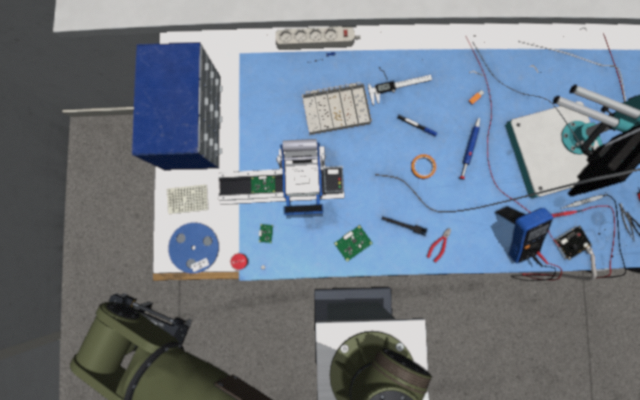

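View pics/wrist0.png

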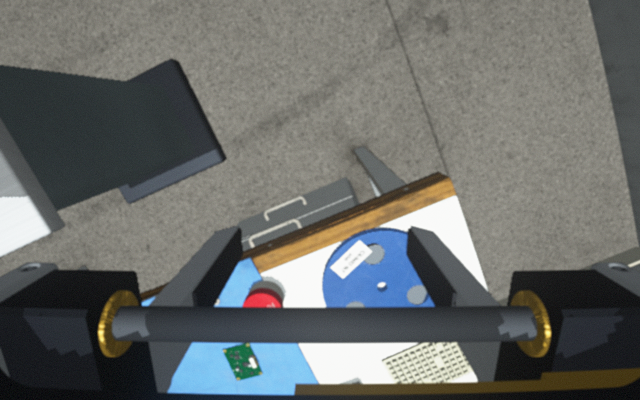

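```bash
python3 - <<'E'
from h import *
c=ld('top0'); im=c['img'][125:225,210:360,::-1]; cv2.imwrite('pics/z1.png',cv2.resize(im,(750,500),interpolation=cv2.INTER_CUBIC))
c=ld('side0'); im=c['img'][135:240,260:400,::-1]; cv2.imwrite('pics/z2.png',cv2.resize(im,(770,578),interpolation=cv2.INTER_CUBIC))
E
```

```text
(no output)
```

View pics/z1.png

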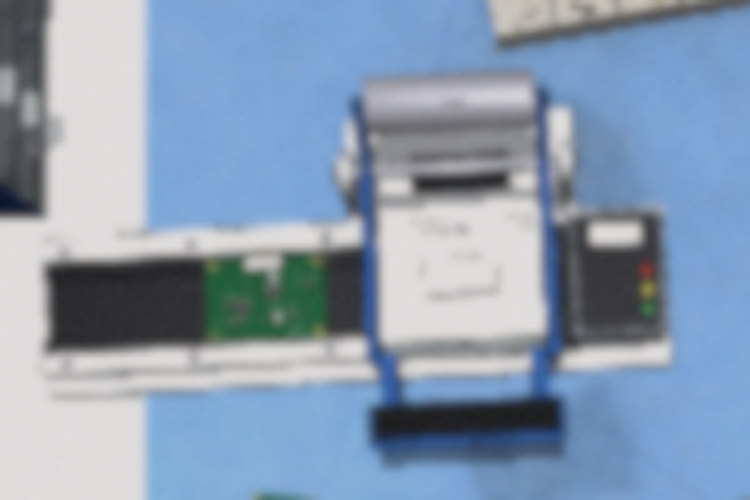

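View pics/z2.png

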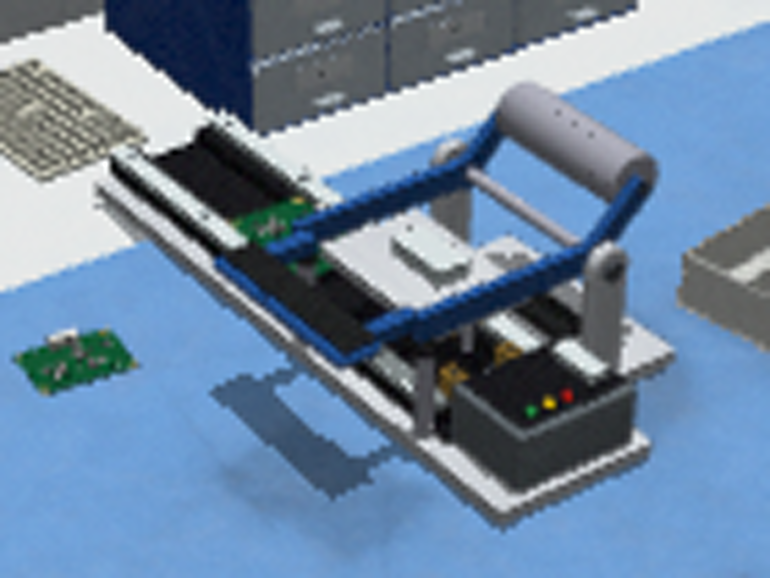

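```bash
python3 - <<'E'
from h import *
c=ld('top0'); f=lambda a:np.array(a)/5+[210,125]-0.4
A=plane(c,f([[48,395],[670,362]]),0.012); print(A)
u=A[0]-A[1];print(np.linalg.norm(u),np.arctan2(-u[0],u[1]))
th=np.arctan2(-u[0],u[1])
R=np.array([[np.cos(th),-np.sin(th)],[np.sin(th),np.cos(th)]])
og=[A[0,:2]-R@[-.05,.25],A[1,:2]-R@[-.05,-.12]];print(og)
P=plane(c,f([[373,405],[560,398],[562,432],[373,440]]),0.084);m=P.mean(0)[:2];print('pad',P,m,'org from pad',m-R@[60e-3-.145,0])
# lip is 145 from hinge: x=-85
B=plane(c,f([[208,258],[325,255],[325,336],[208,340]]),0.024);print('board',B,B.mean(0),[(R.T@(b[:2]-og[1]))for b in B])
c=ld('side0');g=lambda a:np.array(a)/5.5+[260,135]-.4
A2=plane(c,g([[505,517],[650,442],[97,190]]),0.012);print('side',A2)
E
```

```text
[[0.50107091 0.43677272 0.012     ]
 [0.51125377 0.06837022 0.012     ]]
0.36854319926708184 0.02763353921089379
[array([0.55795933, 0.18824966]), array([0.55791908, 0.18970591])]
pad [[0.48287484 0.23709218 0.084     ]
 [0.48412062 0.13388876 0.084     ]
 [0.46529584 0.13326827 0.084     ]
 [0.46351585 0.23737673 0.084     ]] [0.47395179 0.18540648] org from pad [0.55891934 0.18775504]
board [[0.57851914 0.33903124 0.024     ]
 [0.57844127 0.26991592 0.024     ]
 [0.53033115 0.27045155 0.024     ]
 [0.52976225 0.33922477 0.024     ]] [0.55426345 0.30465587 0.024     ] [array([0.02471806, 0.14869914]), array([0.02273056, 0.07961236]), array([-0.0253464 ,  0.08147707]), array([-0.02401487,  0.15023975])]
side [[0.51052181 0.05921178 0.012     ]
 [0.6053299  0.06555541 0.012     ]
 [0.49859682 0.42300278 0.012     ]]
```

```bash
cat >> h.py <<'E'
from scipy.spatial.transform import Rotation as Ro
TH=0.0276; OG=np.array([0.5580,0.1885,0])
RF=Ro.from_euler('z',TH)
def fx(p): return OG+RF.apply(np.array(p)/1000.)
def tool(tilt,yaw=0,s=1): # tilt: deg below horizontal; yaw deg rel fixture; s: sign of tool y
    t=np.radians(tilt);a=np.radians(yaw)
    x=np.array([np.cos(t)*np.cos(a),np.cos(t)*np.sin(a),-np.sin(t)]); y=s*np.array([-np.sin(a),np.cos(a),0]); 
    return RF*Ro.from_matrix(np.c_[x,y,np.cross(x,y)])
def st():
    o=ctrl.get_obs(); R=Ro.from_euler('xyz',o['eef_rot']); p=o['ee_pos']
    print('t',round(o['time_s'],2),'fix',np.round(RF.inv().apply(p-OG)*1000,1),'F',np.round(RF.inv().apply(o['force']),1),'q',np.round(o['qpos'],2),'w',round(o['grip_width'],3))
    return p,R
def rel(p,R,pt,Rt):
    print('tool mm',np.round(R.inv().apply(pt-p)*1000,1),'rotvec',np.round((R.inv()*Rt).as_rotvec(),3))
E
python3 - <<'E'
from h import *
p,R=st(); print(R.as_matrix().round(3))
for s in (1,-1): rel(p,R,fx([-150,0,100]),tool(35,0,s))
c=ld('top0')
print(plane(c,[[220,165],[205,45],[215,165]],0.0),plane(c,[[220,165],[135,155]],0.2))
c=ld('side0');print('cab side bottom', plane(c,[[306,152],[378,128]],0), 'top h?')
E
```

```text
t 0.15 fix [-331.6  325.7  205. ] F [ 0.2 -0.5 -0.3] q [ 1.1   0.3   1.52 -0.    1.32 -0.07] w 0.094
[[-0.     0.396  0.918]
 [-0.001  0.918 -0.396]
 [-1.    -0.001 -0.   ]]
tool mm [ 105.2 -218.9  301.8] rotvec [-0.4   -0.945  0.209]
tool mm [ 105.2 -218.9  301.8] rotvec [2.433 0.281 1.267]
[[0.61991768 0.43824037 0.        ]
 [1.0098396  0.49065119 0.        ]
 [0.62035832 0.45351697 0.        ]] [[0.57687554 0.38497189 0.2       ]
 [0.60915156 0.60269552 0.2       ]]
cab side bottom [[0.64310498 0.48105755 0.        ]
 [0.96013011 0.48229073 0.        ]] top h?
```

>>> play_rows([
  [[2,-23,27,0,0,0,0],[2,-23,27,0,0,0,0],[2,-23,27,0,0,0,0],[2,-23,27,0,0,0,0],[2,-23,27,0,0,0,0],[2,-23,27,0,0,0,0],[2,-23,27,0,0,0,0],[2,-23,27,0,0,0,0],[2,-23,27,0,0,0,0],[2,-23,27,0,0,0,0]],
], grip_force=20)

```text
time_s: 1.15
ee_pos: [0.3749, 0.1857, 0.1854]
eef_rot: [0.462, 1.571, 0.056]
force: [0.6, 0.2, -0.3]
grip_width: 0.0172
```

>>> play_rows([
  [[0,0,0,-0.04,-0.0945,0.021,0],[0,0,0,-0.04,-0.0945,0.021,0],[0,0,0,-0.04,-0.0945,0.021,0],[0,0,0,-0.04,-0.0945,0.021,0],[0,0,0,-0.04,-0.0945,0.021,0],[0,0,0,-0.04,-0.0945,0.021,0],[0,0,0,-0.04,-0.0945,0.021,0],[0,0,0,-0.04,-0.0945,0.021,0],[0,0,0,-0.04,-0.0945,0.021,0],[0,0,0,-0.04,-0.0945,0.021,0]],
])

```text
time_s: 2.15
ee_pos: [0.3687, 0.1732, 0.2117]
eef_rot: [0.021, 0.662, 0.052]
force: [0.9, 0.1, 0.4]
grip_width: 0.0006
```

```bash
python3 - <<'E'
from h import *
p,R=st(); print(R.as_matrix().round(3))
rel(p,R,fx([-120,0,50]),tool(35))
c=snap('wrist','w1');c=snap('side','s1')
E
```

```text
t 2.15 fix [-189.6  -10.1  211.7] F [0.9 0.  0.4] q [ 0.64 -0.39  2.42 -1.04  0.54 -0.19] w 0.001
[[ 0.787 -0.039  0.615]
 [ 0.041  0.999  0.01 ]
 [-0.615  0.017  0.788]]
tool mm [154.5   6.6 -84.7] rotvec [-0.007 -0.052 -0.019]
```

View pics/w1.png

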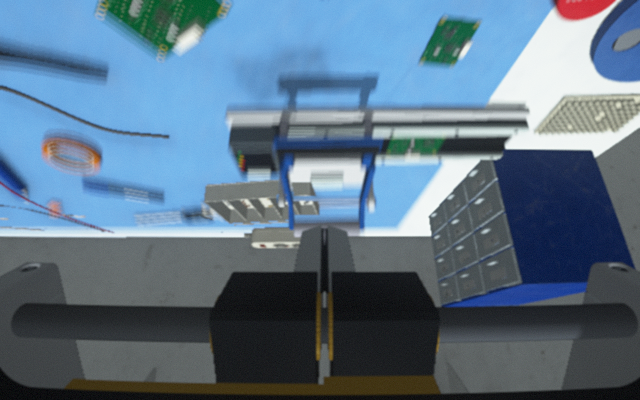

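View pics/s1.png

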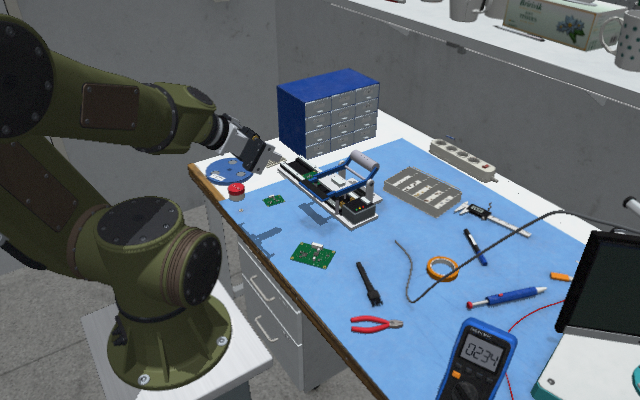

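```bash
python3 - <<'E'
from h import *
p,R=st()
for t in (40,45):
  for P in ([-190,-10,212],[-140,0,120],): rel(p,R,fx(P),tool(t,16))
E
```

```text
t 2.25 fix [-188.3  -11.2  216. ] F [-0.6  0.1  0.3] q [ 0.64 -0.4   2.42 -1.04  0.54 -0.2 ] w 0.001
tool mm [ 1.   1.2 -4.2] rotvec [-0.175  0.046  0.199]
tool mm [ 96.8   9.4 -46.9] rotvec [-0.175  0.046  0.199]
tool mm [ 1.   1.2 -4.2] rotvec [-0.184  0.133  0.192]
tool mm [ 96.8   9.4 -46.9] rotvec [-0.184  0.133  0.192]
```

>>> play_rows([
  [[10,1,-5,-0.046,0.033,0.048,0],[10,1,-5,-0.046,0.033,0.048,0],[10,1,-5,-0.046,0.033,0.048,0],[10,1,-5,-0.046,0.033,0.048,0],[10,0,0,0,0,0,0],[10,0,0,0,0,0,0]],
])

```text
time_s: 2.85
ee_pos: [0.3975, 0.1814, 0.1651]
eef_rot: [-0.001, 0.774, 0.254]
force: [0.8, 0.6, -0.6]
grip_width: 0.0007
```

```bash
python3 - <<'E'
from h import *
p,R=st()
rel(p,R,fx([-125,0,50]),tool(45,16))
E
```

```text
t 2.85 fix [-160.7   -2.7  165.1] F [ 0.8  0.6 -0.6] q [ 0.42 -0.26  2.4  -0.51  0.24 -0.96] w 0.001
tool mm [105.7  -5.3 -57.6] rotvec [-0.036  0.011  0.037]
```

```bash
python3 - <<'E'
from h import *
p,R=st()
rel(p,R,fx([-160.7,-2.7,165]),tool(54,20))
p=fx([-160.7,-2.7,165]);R=tool(54,20)
rel(p,R,fx([-130,0,42]),tool(54,20))
E
```

```text
t 2.85 fix [-160.7   -2.7  165.1] F [ 0.8  0.6 -0.6] q [ 0.42 -0.26  2.4  -0.51  0.24 -0.96] w 0.001
tool mm [ 0.  -0.  -0.1] rotvec [-0.091  0.168  0.08 ]
tool mm [117.   -8.  -48.2] rotvec [0. 0. 0.]
```

>>> play_rows([
  [[0,0,0,-0.03,0.056,0.027,0],[0,0,0,-0.03,0.056,0.027,0],[0,0,0,-0.03,0.056,0.027,0],[17,-1,-7,0,0,0,0],[17,-1,-7,0,0,0,0],[17,-1,-7,0,0,0,0],[17,-1,-7,0,0,0,0],[17,-1,-7,0,0,0,0],[17,-1,-7,0,0,0,0],[15,-1,-6,0,0,0,0]],
])

```text
time_s: 3.85
ee_pos: [0.4302, 0.1866, 0.0468]
eef_rot: [-0.014, 0.918, 0.335]
force: [0.6, -0.6, 0.4]
grip_width: -0.0
```

```bash
python3 - <<'E'
from h import *
p,R=st(); print(Ro.as_euler(RF.inv()*R,'xyz',True).round(1))
rel(p,R,fx([-88,0,38]),tool(54,20))
c=snap('side','s2'); im=c['img'][110:240,200:400,::-1]; cv2.imwrite('pics/s2z.png',cv2.resize(im,(800,520),interpolation=cv2.INTER_CUBIC))
snap('wrist','w2')
E
```

```text
t 3.85 fix [-127.9    1.7   46.8] F [ 0.6 -0.6  0.4] q [ 0.33  0.15  2.34  0.55  0.01 -2.14] w -0.0
[-0.8 52.6 17.6]
tool mm [ 29.8 -14.   24.2] rotvec [-0.019  0.024  0.025]
```

View pics/s2z.png

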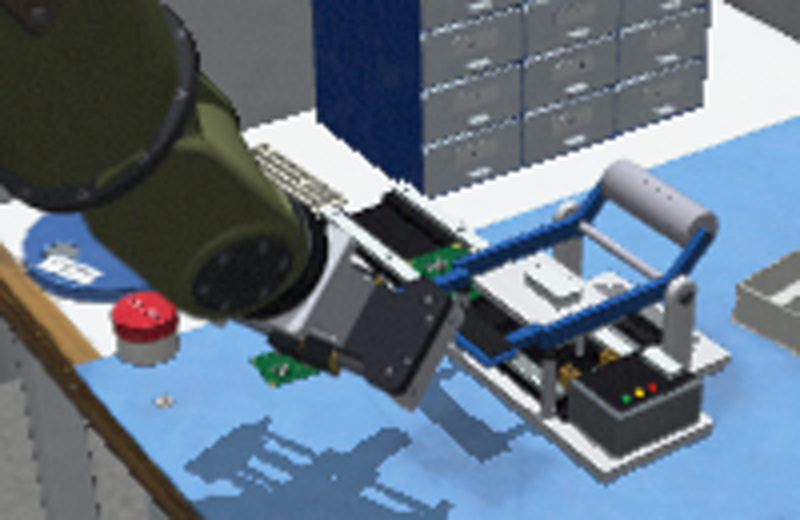

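View pics/w2.png

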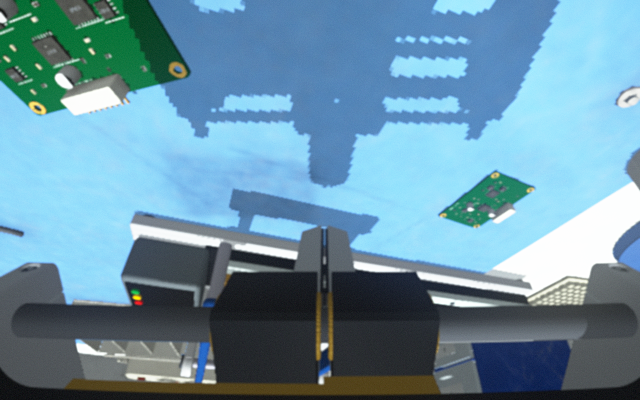

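>>> play_rows([
  [[-10,0,0,0.14,0,0,0],[-10,0,0,0.15,0,0,0],[-10,0,0,0.15,0,0,0],[-10,0,0,0.15,0,0,0],[0,0,0,0.15,0,0,0],[0,0,0,0.15,0,0,0],[0,0,0,0.15,0,0,0],[0,0,0,0.15,0,0,0],[0,0,0,0.15,0,0,0],[0,0,0,0.15,0,0,0]],
])

```text
time_s: 4.95
ee_pos: [0.4122, 0.1803, 0.0735]
eef_rot: [1.362, 0.915, 0.342]
force: [-0.3, 0.8, 0.7]
grip_width: 0.0002
```

```bash
python3 - <<'E'
from h import *
p,R=st(); print(Ro.as_euler(RF.inv()*R,'xyz',True).round(1))
rel(p,R,fx([-150,0,70]),tool(45,20,-1))
E
```

```text
t 4.95 fix [-145.9   -4.2   73.5] F [-0.3  0.8  0.7] q [ 0.32  0.03  2.37  0.13  0.09 -0.35] w 0.0
[78.  52.4 18. ]
tool mm [ 1.2 -3.  -6. ] rotvec [1.751 0.113 0.098]
```

>>> play_rows([
  [[0,0,0,0.146,0.009,0.008,0],[0,0,0,0.146,0.009,0.008,0],[0,0,0,0.146,0.009,0.008,0],[0,0,0,0.146,0.009,0.008,0],[0,0,0,0.146,0.009,0.008,0],[0,0,0,0.146,0.009,0.008,0],[0,0,0,0.146,0.009,0.008,0],[0,0,0,0.146,0.009,0.008,0],[0,0,0,0.146,0.009,0.008,0],[0,0,0,0.146,0.009,0.008,0]],
])

```text
time_s: 5.95
ee_pos: [0.4122, 0.1813, 0.0737]
eef_rot: [2.736, 0.818, 0.404]
force: [-0.8, 0.4, 0.0]
grip_width: 0.0003
```

```bash
python3 - <<'E'
from h import *
p,R=st(); print(Ro.as_euler(RF.inv()*R,'xyz',True).round(1))
rel(p,R,fx([-150,0,70]),tool(45,20,-1))
E
```

```text
t 5.95 fix [-145.9   -3.2   73.7] F [-0.8  0.4  0. ] q [ 0.28  0.03  2.43  2.28  0.11 -1.2 ] w 0.0
[156.7  46.9  21.6]
tool mm [ 0.9 -5.9  2.3] rotvec [0.425 0.028 0.025]
```

```bash
python3 - <<'E'
from h import *
p,R=st()
rel(p,R,p,tool(40,18,-1))
Rt=tool(40,18,-1)
rel(p,Rt,fx([-118,-3,46]),Rt)
E
```

```text
t 5.95 fix [-145.9   -3.2   73.7] F [-0.8  0.4  0. ] q [ 0.28  0.03  2.43  2.28  0.11 -1.2 ] w 0.0
tool mm [0. 0. 0.] rotvec [0.448 0.109 0.069]
tool mm [38.2  8.4  4.1] rotvec [0. 0. 0.]
```

>>> play_rows([
  [[0,0,0,0.09,0.022,0.014,0],[0,0,0,0.09,0.022,0.014,0],[0,0,0,0.09,0.022,0.014,0],[0,0,0,0.09,0.022,0.014,0],[0,0,0,0.09,0.022,0.014,0],[9,2,1,0,0,0,0],[9,2,1,0,0,0,0],[9,2,1,0,0,0,0],[9,2,1,0,0,0,0]],
])

```text
time_s: 6.85
ee_pos: [0.4386, 0.1831, 0.0474]
eef_rot: [3.124, 0.701, 0.349]
force: [-0.2, -0.5, -0.1]
grip_width: 0.0006
```

```bash
python3 - <<'E'
from h import *
p,R=st(); print(Ro.as_euler(RF.inv()*R,'xyz',True).round(1))
rel(p,R,fx([-86,0,46]),tool(40,18,-1))
print(R.inv().apply(RF.apply([0,0,1])),R.inv().apply(RF.apply([1,0,0])))
c=snap('wrist','w3')
c=snap('side','s3'); im=c['img'][110:240,200:400,::-1]; cv2.imwrite('pics/s3z.png',cv2.resize(im,(800,520),interpolation=cv2.INTER_CUBIC))
E
```

```text
t 6.85 fix [-119.5   -2.1   47.4] F [-0.3 -0.5 -0.1] q [ 0.29  0.22  2.43  3.03  0.38 -1.52] w 0.001
[179.   40.2  18.4]
tool mm [ 25.7   8.9 -19.8] rotvec [0.022 0.003 0.006]
[-0.64508996  0.01337486 -0.76398957] [ 0.72492282  0.32678344 -0.6063823 ]
```

View pics/w3.png

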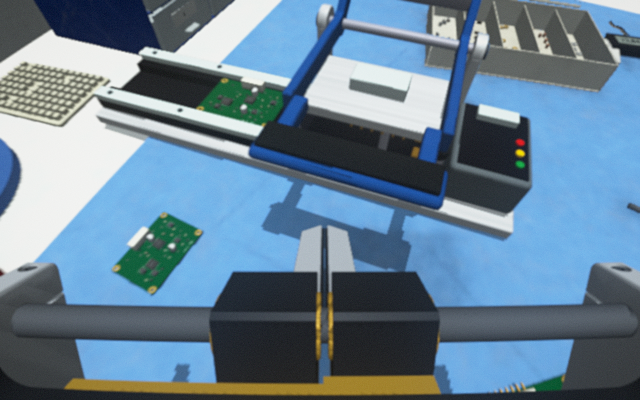

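View pics/s3z.png

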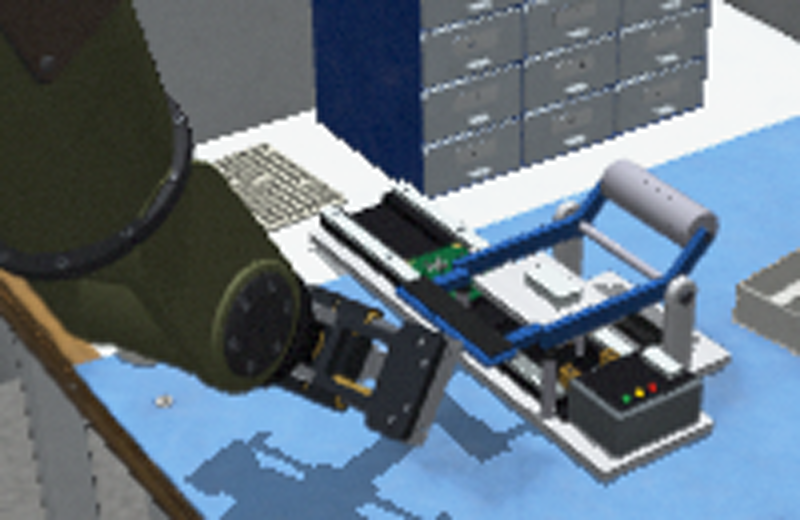

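```bash
python3 - <<'E'
from h import *
c=ld('w3'); 
im=c['img'][30:250,90:550,::-1]; cv2.imwrite('pics/w3z.png',cv2.resize(im,(800,383),interpolation=cv2.INTER_CUBIC))
f=lambda P: (RF.inv().apply(P-OG)*1000).round(1)
print(f(plane(c,[[513,234],[100,118]],.012)), f(plane(c,[[443,192],[256,152]],.081)))
print(f(plane(c,[[222,79],[197,110],[272,121]],.024)))
E
```

```text
[[ -50.4 -122.3   12. ]
 [ -50.   238.1   12. ]] [[-88.2 -56.3  81. ]
 [-95.3  45.6  81. ]]
[[ 24.2 148.9  24. ]
 [-22.4 147.4  24. ]
 [-13.5  79.8  24. ]]
```

View pics/w3z.png

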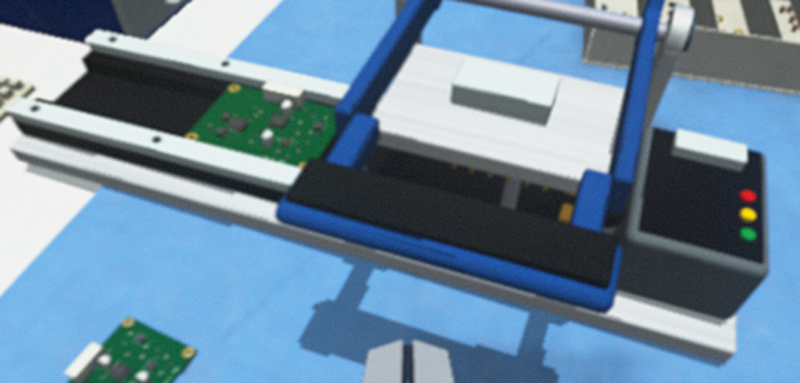

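>>> play_rows([
  [[6,2,-5,0,0,0,0],[6,2,-5,0,0,0,0],[6,2,-5,0,0,0,0],[6,2,-4,0,0,0,0]],
])

```text
time_s: 7.35
ee_pos: [0.4703, 0.1854, 0.0462]
eef_rot: [3.121, 0.703, 0.345]
force: [-0.1, 0.1, -0.2]
grip_width: 0.0002
```

```bash
cat > arc.py <<'E'
from h import *
p,R=st(); Rf=RF.inv()*R
T=np.radians(40); db=np.array([-np.cos(T),0,np.sin(T)]); n=np.array([np.sin(T),0,np.cos(T)])
def rot(a,b,f): return np.array([60+a*np.cos(f)+b*np.sin(f),0,78-a*np.sin(f)+b*np.cos(f)])
prev=RF.inv().apply(p-OG)*1000; prev[1]=0
for f in np.arange(0,1.35,.1):
    if f<T: q=rot(-158,-4,f)-14*db-8*n
    else: q=rot(-145,-4,f)-8*n
    print(round(f,2),q.round(0),'tool',Rf.inv().apply(q-prev).round(1)); prev=q
E
python3 arc.py; python3 - <<'E'
from h import *
snap('wrist','w4')
E
```

```text
t 7.35 fix [-87.8  -0.6  46.2] F [-0.1  0.1 -0.2] q [ 0.27  0.27  2.36  2.98  0.35 -1.49] w 0.0
0.0 [-92.   0.  59.] tool [-11.5  -1.3  -6.9]
0.1 [-92.   0.  75.] tool [ -9.9   0.4 -12.3]
0.2 [-90.   0.  90.] tool [ -8.7   0.9 -13.1]
0.3 [-87.   0. 106.] tool [ -7.4   1.4 -13.9]
0.4 [-82.   0. 121.] tool [ -6.    1.9 -14.5]
0.5 [-75.   0. 135.] tool [ -4.6   2.3 -14.9]
0.6 [-67.   0. 149.] tool [ -3.1   2.8 -15.2]
0.7 [-59.   0. 162.] tool [ -2.6   3.  -15.4]
0.8 [-49.   0. 173.] tool [ -0.1   3.3 -14.1]
0.9 [-38.   0. 183.] tool [  1.3   3.6 -14. ]
1.0 [-27.   0. 192.] tool [  2.7   3.9 -13.7]
1.1 [-14.   0. 199.] tool [  4.1   4.1 -13.3]
1.2 [ -1.   0. 206.] tool [  5.4   4.3 -12.7]
1.3 [ 12.   0. 211.] tool [  6.7   4.5 -12.1]
```

View pics/w4.png

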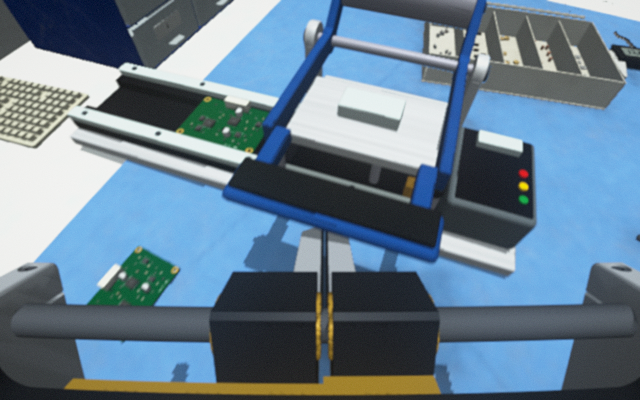

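>>> play_rows([
  [[-4,0,-3,0,0,0,0],[-4,0,-3,0,0,0,0],[-3.5,0,-4,0,0,0,0],[-3.5,0,-4,0,0,0,0],[-3.5,0,-4,0,0,0,0],[-3,0,-4.3,0,0,0,0],[-3,0,-4.3,0,0,0,0],[-3,0,-4.3,0,0,0,0]],
])

```text
time_s: 8.2
ee_pos: [0.4682, 0.1855, 0.0876]
eef_rot: [3.121, 0.704, 0.345]
force: [0.0, -2.2, -2.2]
grip_width: 0.0
```

```bash
python3 - <<'E'
from h import *
st();snap('wrist','w5')
E
```

```text
t 8.2 fix [-89.8  -0.5  87.6] F [-0.1 -2.2 -2.2] q [ 0.28  0.13  2.36  2.89  0.21 -1.39] w 0.0
```

View pics/w5.png

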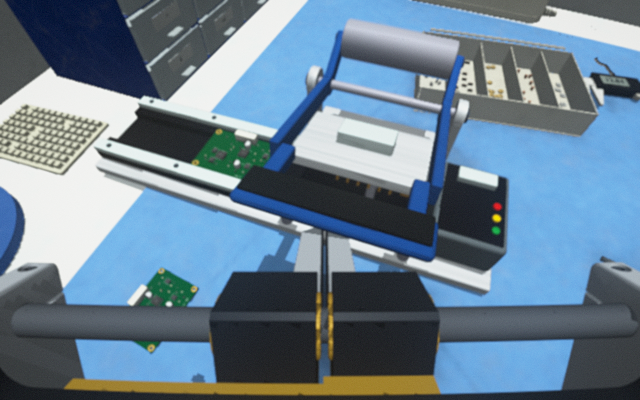

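```bash
cat > fit.py <<'E'
from h import *
from scipy.optimize import least_squares
D=[([1.0974,.3003,1.5215,0,1.3207,-.0667],[.2175,.5049,.205],[-1.6328,1.5699,-2.0395]),
([.64,-.39,2.42,-1.04,.54,-.19],[.3687,.1732,.2117],[.021,.662,.052]),
([.42,-.26,2.4,-.51,.24,-.96],[.3975,.1814,.1651],[-.001,.774,.254]),
([.33,.15,2.34,.55,.01,-2.14],[.4302,.1866,.0468],[-.014,.918,.335]),
([.32,.03,2.37,.13,.09,-.35],[.4122,.1803,.0735],[1.362,.915,.342]),
([.29,.22,2.43,3.03,.38,-1.52],[.4386,.1831,.0474],[3.124,.701,.349]),
([.27,.27,2.36,2.98,.35,-1.49],[.4703,.1854,.0462],[3.121,.703,.345]),
([.28,.13,2.36,2.89,.21,-1.39],[.4682,.1855,.0876],[3.121,.704,.345])]
# forward model: q -> TCP/x axis
def fk(q,P):
    a0,h,L1,off,L2,Lt=P
    q1,q2,q3,q4,q5,q6=q
    u=np.array([np.cos(q1),np.sin(q1),0]); A=Ro.from_euler('z',q1)
    Ry=lambda a:Ro.from_euler('y',a)
    # z-up links rotated about y
    e=np.array([a0,0,h])+Ry(q2).apply([0,0,L1]); B=Ry(q2+q3)
    w=e+B.apply([off,0,L2])
    T=B*Ro.from_euler('z',q4)*Ry(q5)*Ro.from_euler('z',q6)
    return A.apply(w+T.apply([0,0,Lt])),A.apply(T.apply([0,0,1]))
def res(P): return np.concatenate([fk(q,P)[0]-p for q,p,e in D])
s=least_squares(res,[0,.3,.4,0,.4,.25]); P=s.x
if __name__=='__main__':
    print(P.round(3),np.abs(s.fun).max())
    for q,p,e in D: print(fk(q,P)[1].round(3),Ro.from_euler('xyz',e).as_matrix()[:,0].round(3))
    def ik(pf,T,yaw,q0):
        pt=fx(pf);xa=tool(T,yaw,-1).as_matrix()[:,0]
        g=lambda q:np.r_[(fk(np.r_[q,0],P)[0]-pt)*5,fk(np.r_[q,0],P)[1]-xa]
        lo=[-3,-.79,.23,-1.04,0];hi=[3,2.21,2.52,4.18,3.07]
        r=least_squares(g,q0,bounds=(lo,hi)); return r.x.round(2),np.abs(r.fun).max().round(3)
    for pf in ([-87,0,106],[-67,0,149],[-38,0,183],[-14,0,199],[12,0,211]):
        for T in (40,30,20): print(pf,T,ik(pf,T,18,[.28,.13,2.3,2.9,.3]))
E
python3 fit.py
```

```text
[0.049 0.176 0.384 0.015 0.403 0.219] 0.04046485847198969
[-0.    -0.001 -1.   ] [-0.    -0.001 -1.   ]
[ 0.789  0.035 -0.613] [ 0.788  0.041 -0.615]
[ 0.692  0.182 -0.698] [ 0.692  0.18  -0.699]
[ 0.566  0.199 -0.8  ] [ 0.574  0.2   -0.794]
[ 0.573  0.202 -0.795] [ 0.574  0.205 -0.793]
[ 0.72   0.258 -0.645] [ 0.718  0.261 -0.645]
[ 0.713  0.255 -0.653] [ 0.718  0.258 -0.647]
[ 0.71   0.258 -0.655] [ 0.717  0.258 -0.647]
[-87, 0, 106] 40 (array([0.39, 0.09, 2.33, 3.4 , 0.15]), np.float64(0.0))
[-87, 0, 106] 30 (array([0.4 , 0.14, 2.4 , 3.25, 0.45]), np.float64(0.0))
[-87, 0, 106] 20 (array([0.4 , 0.23, 2.45, 3.22, 0.77]), np.float64(0.0))
[-67, 0, 149] 40 (array([0.37, 0.03, 2.24, 4.18, 0.02]), np.float64(0.005))
[-67, 0, 149] 30 (array([0.38, 0.05, 2.33, 3.25, 0.28]), np.float64(0.0))
[-67, 0, 149] 20 (array([0.38, 0.12, 2.39, 3.2 , 0.59]), np.float64(0.0))
[-38, 0, 183] 40 (array([ 0.35,  0.03,  2.13, -0.04,  0.11]), np.float64(0.0))
[-38, 0, 183] 30 (array([0.35, 0.03, 2.22, 3.18, 0.16]), np.float64(0.0))
[-38, 0, 183] 20 (array([0.35, 0.08, 2.3 , 3.16, 0.46]), np.float64(0.0))
[-14, 0, 199] 40 (array([0.33, 0.06, 2.05, 0.06, 0.16]), np.float64(0.0))
[-14, 0, 199] 30 (array([0.33, 0.06, 2.15, 3.04, 0.11]), np.float64(0.0))
[-14, 0, 199] 20 (array([0.33, 0.09, 2.22, 3.11, 0.4 ]), np.float64(0.0))
[12, 0, 211] 40 (array([0.31, 0.1 , 1.97, 0.12, 0.2 ]), np.float64(0.0))
[12, 0, 211] 30 (array([0.31, 0.1 , 2.07, 2.76, 0.07]), np.float64(0.0))
[12, 0, 211] 20 (array([0.31, 0.13, 2.14, 3.05, 0.35]), np.float64(0.0))
```

```bash
cat > arc2.py <<'E'
from h import *
p,R=st(); Rf=RF.inv()*R
def rot(a,b,f): return np.array([60+a*np.cos(f)+b*np.sin(f),0,78-a*np.sin(f)+b*np.cos(f)])
prev=RF.inv().apply(p-OG)*1000; prev[1]=0
T0=40;f=.17;
k=0
while f<1.25:
    f+=.033;k+=1
    T=np.radians(max(20,40-20*(f-.17)/.43)); db=np.array([-np.cos(T),0,np.sin(T)]); n=np.array([np.sin(T),0,np.cos(T)])
    q1=rot(-158,-4,f)-14*db-8*n; q2=rot(-144,-4,f)-8*n
    q=q1 if f<T else q2
    Rn=RF.inv()*tool(np.degrees(T),18.3,-1)
    d=Rf.inv().apply(q-prev)
    print(k,round(f,2),round(np.degrees(T)),q.round(0),d.round(1),(Rf.inv()*Rn).as_rotvec().round(3)); prev=q;Rf=Rn
E
python3 arc2.py
```

```text
t 8.25 fix [-89.5  -0.4  88.3] F [ 0.5 -0.5 -0.1] q [ 0.28  0.13  2.36  2.89  0.21 -1.39] w 0.001
1 0.2 38 [-90.   0.  91.] [-1.8  0.  -2. ] [ 0.02   0.032 -0.001]
2 0.24 37 [-88.   0.  96.] [-2.2  0.4 -5. ] [0.    0.027 0.   ]
3 0.27 35 [-87.   0. 102.] [-2.   0.5 -5.1] [0.    0.027 0.   ]
4 0.3 34 [-85.   0. 107.] [-1.7  0.5 -5.2] [-0.     0.027 -0.   ]
5 0.34 32 [-83.   0. 112.] [-1.4  0.6 -5.3] [0.    0.027 0.   ]
6 0.37 31 [-81.   0. 117.] [-1.1  0.6 -5.4] [-0.     0.027 -0.   ]
7 0.4 29 [-79.   0. 122.] [-0.8  0.7 -5.5] [0.    0.027 0.   ]
8 0.43 28 [-76.   0. 127.] [-0.5  0.7 -5.5] [ 0.     0.027 -0.   ]
9 0.47 26 [-74.   0. 132.] [-0.2  0.8 -5.4] [-0.     0.027  0.   ]
10 0.5 25 [-72.   0. 136.] [ 0.1  0.7 -4.7] [0.    0.027 0.   ]
11 0.53 23 [-69.   0. 140.] [ 0.4  0.8 -4.7] [-0.     0.027 -0.   ]
12 0.57 22 [-67.   0. 144.] [ 0.7  0.8 -4.7] [0.    0.027 0.   ]
13 0.6 20 [-64.   0. 148.] [ 0.9  0.8 -4.6] [ 0.     0.027 -0.   ]
14 0.63 20 [-61.   0. 152.] [ 1.   0.8 -4.6] [0.    0.001 0.   ]
15 0.67 20 [-59.   0. 156.] [ 1.1  0.9 -4.5] [0. 0. 0.]
16 0.7 20 [-56.   0. 160.] [ 
[... 274 characters left out ...]
.] [ 2.   1.1 -4.2] [0. 0. 0.]
22 0.9 20 [-36.   0. 180.] [ 2.1  1.1 -4.1] [0. 0. 0.]
23 0.93 20 [-32.   0. 183.] [ 2.3  1.2 -4. ] [0. 0. 0.]
24 0.96 20 [-28.   0. 186.] [ 2.4  1.2 -3.9] [0. 0. 0.]
25 1.0 20 [-24.   0. 189.] [ 2.5  1.2 -3.9] [0. 0. 0.]
26 1.03 20 [-21.   0. 192.] [ 2.6  1.2 -3.8] [0. 0. 0.]
27 1.06 20 [-16.   0. 194.] [ 2.8  1.3 -3.7] [0. 0. 0.]
28 1.09 20 [-12.   0. 197.] [ 2.9  1.3 -3.6] [0. 0. 0.]
29 1.13 20 [ -8.   0. 199.] [ 3.   1.3 -3.5] [0. 0. 0.]
30 1.16 20 [ -4.   0. 201.] [ 3.1  1.3 -3.3] [0. 0. 0.]
31 1.19 20 [  0.   0. 203.] [ 3.2  1.4 -3.2] [0. 0. 0.]
32 1.23 20 [  5.   0. 205.] [ 3.3  1.4 -3.1] [0. 0. 0.]
33 1.26 20 [  9.   0. 206.] [ 3.4  1.4 -3. ] [0. 0. 0.]
```

>>> play_rows([
  [[-2,0,-2.5,0,0.027,0,0],[-2.2,0.4,-5,0,0.027,0,0],[-2,0.5,-5,0,0.027,0,0],[-1.7,0.5,-5.2,0,0.027,0,0],[-1.4,0.6,-5.3,0,0.027,0,0],[-1.1,0.6,-5.4,0,0.027,0,0],[-0.8,0.7,-5.5,0,0.027,0,0],[-0.5,0.7,-5.5,0,0.027,0,0]],
])

```text
time_s: 9.05
ee_pos: [0.4815, 0.1869, 0.1268]
eef_rot: [3.124, 0.487, 0.35]
force: [-0.2, 0.1, -1.4]
grip_width: 0.0004
```

```bash
python3 - <<'E'
from h import *
p,R=st();print(Ro.as_euler(RF.inv()*R,'xyz',True).round(1));snap('wrist','w6')
E
```

```text
t 9.05 fix [-76.5   0.5 126.8] F [-0.2  0.1 -1.4] q [ 0.25  0.12  2.41  2.96  0.47 -1.47] w 0.0
[179.   27.9  18.5]
```

View pics/w6.png

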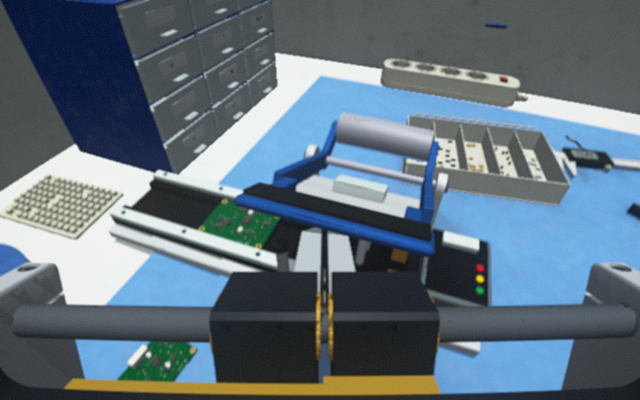

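Head is rising on the fingertips as planned (lip now at rows 185–250, about 0.4 rad). Continue.

>>> play_rows([
  [[-0.2,0.8,-5.4,0,0.027,0,0],[0.1,0.8,-4.7,0,0.027,0,0],[0.4,0.8,-4.7,0,0.027,0,0],[0.7,0.8,-4.7,0,0.027,0,0],[0.9,0.8,-4.6,0,0.027,0,0],[1,0.8,-4.6,0,0,0,0],[1.1,0.9,-4.5,0,0,0,0],[1.3,0.9,-4.5,0,0,0,0],[1.4,0.9,-4.4,0,0,0,0],[1.6,1,-4.4,0,0,0,0]],
])

```text
time_s: 10.1
ee_pos: [0.5085, 0.1885, 0.1671]
eef_rot: [3.125, 0.353, 0.353]
force: [0.2, -0.1, -0.8]
grip_width: 0.0004
```

```bash
python3 - <<'E'
from h import *
p,R=st();print(Ro.as_euler(RF.inv()*R,'xyz',True).round(1));c=snap('wrist','w7')
c=snap('side','s7'); im=c['img'][80:240,200:400,::-1]; cv2.imwrite('pics/s7z.png',cv2.resize(im,(750,600),interpolation=cv2.INTER_CUBIC))
E
```

```text
t 10.1 fix [-49.5   1.4 167.1] F [ 0.2 -0.1 -0.8] q [ 0.23  0.12  2.38  2.93  0.58 -1.45] w 0.0
[179.   20.2  18.6]
```

View pics/w7.png

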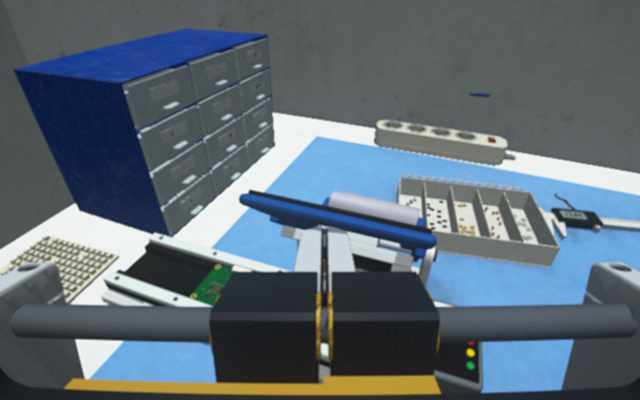

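View pics/s7z.png

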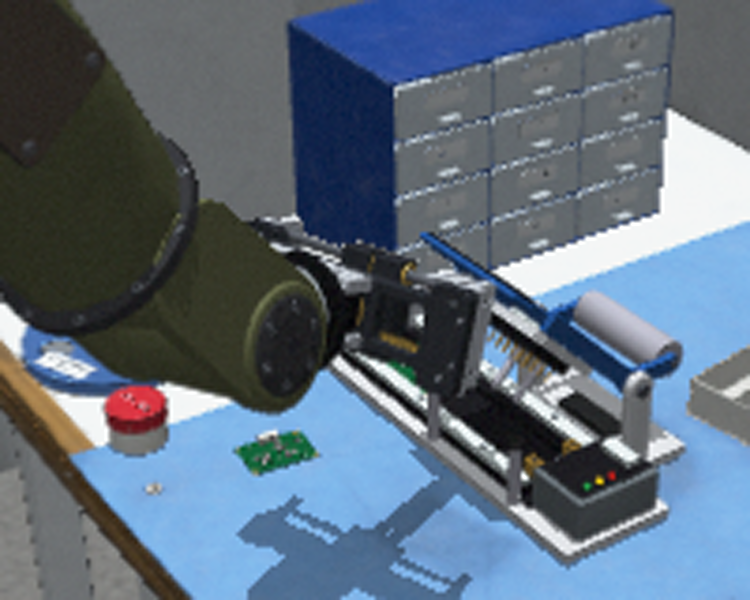

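>>> play_rows([
  [[1.7,1,-4.3,0,0,0,0],[1.9,1,-4.2,0,0,0,0],[2,1,-4.2,0,0,0,0],[2.1,1.1,-4.1,0,0,0,0],[2.3,1.1,-4,0,0,0,0],[2.4,1.2,-3.9,0,0,0,0],[2.5,1.2,-3.9,0,0,0,0],[2.6,1.2,-3.8,0,0,0,0]],
])

```text
time_s: 11.0
ee_pos: [0.5374, 0.1903, 0.1913]
eef_rot: [3.125, 0.353, 0.353]
force: [-1.1, 0.7, -0.4]
grip_width: 0.0003
```

```bash
python3 - <<'E'
from h import *
p,R=st();c=snap('wrist','w8')
c=snap('side','s8'); im=c['img'][80:240,200:400,::-1]; cv2.imwrite('pics/s8z.png',cv2.resize(im,(750,600),interpolation=cv2.INTER_CUBIC))
E
```

```text
t 11.0 fix [-20.6   2.4 191.3] F [-1.1  0.8 -0.4] q [ 0.21  0.1   2.3   2.86  0.49 -1.39] w 0.0
```

View pics/w8.png

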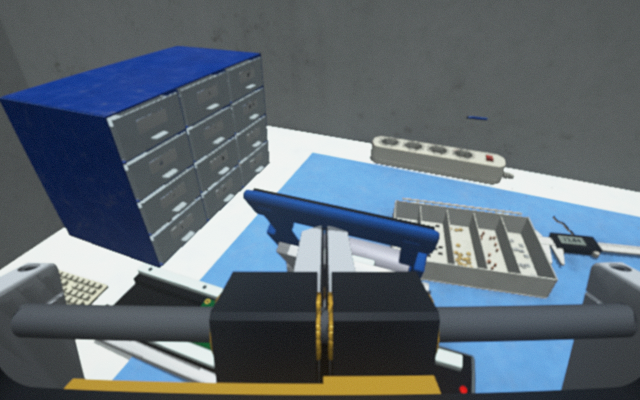

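View pics/s8z.png

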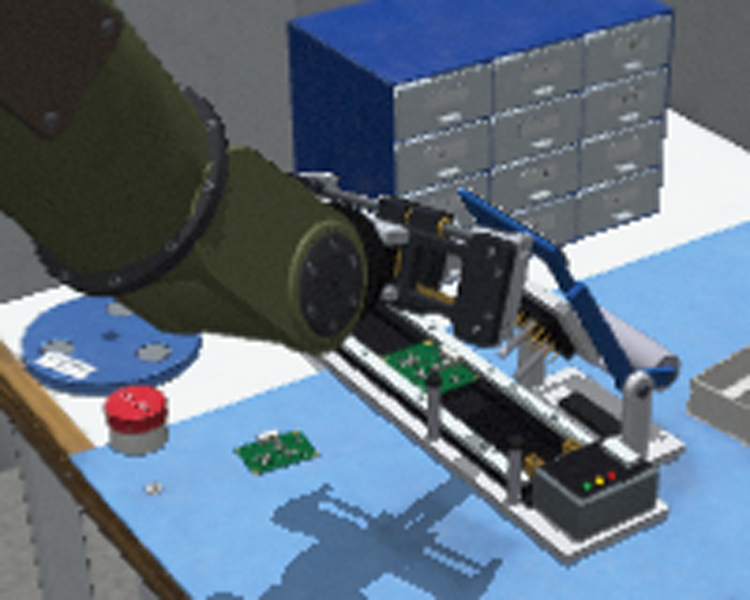

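>>> play_rows([
  [[2.2,1,-3,0,0,0,0],[2.2,1,-3,0,0,0,0],[2.3,1,-2.9,0,0,0,0],[2.3,1,-2.8,0,0,0,0],[2.4,1,-2.7,0,0,0,0],[2,0.8,-2.2,0,0,0,0],[1.2,0.5,-1.2,0,0,0,0],[0,0,0,0,0,0,0]],
])

```text
time_s: 11.9
ee_pos: [0.5579, 0.1915, 0.2028]
eef_rot: [3.125, 0.353, 0.353]
force: [-0.2, -0.1, 0.1]
grip_width: 0.0002
```

```bash
python3 - <<'E'
from h import *
p,R=st();c=snap('wrist','w9')
E
```

```text
t 11.9 fix [  0.    3.  202.8] F [-0.2 -0.1  0.1] q [ 0.2   0.11  2.25  2.82  0.45 -1.35] w 0.0
```

View pics/w9.png

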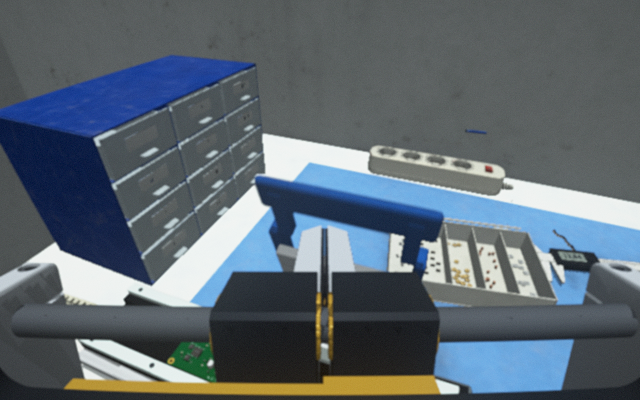

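>>> play_rows([
  [[0,0,0,0,0,0,0],[0,0,0,0,0,0,0],[0,0,0,0,0,0,0],[0,0,0,0,0,0,0],[0,0,0,0,0,0,0]],
])

```text
time_s: 12.45
ee_pos: [0.5577, 0.1915, 0.2027]
eef_rot: [3.125, 0.353, 0.353]
force: [0.5, 0.4, 0.3]
grip_width: 0.0007
```

```bash
python3 - <<'E'
from h import *
p,R=st();c=snap('wrist','w10')
rel(p,R,fx([-80,3,215]),R)
E
```

```text
t 12.45 fix [-2.000e-01  3.100e+00  2.027e+02] F [0.5 0.4 0.3] q [ 0.21  0.11  2.25  2.82  0.45 -1.35] w 0.001
tool mm [-75.2 -25.7  14.2] rotvec [0. 0. 0.]
```

View pics/w10.png

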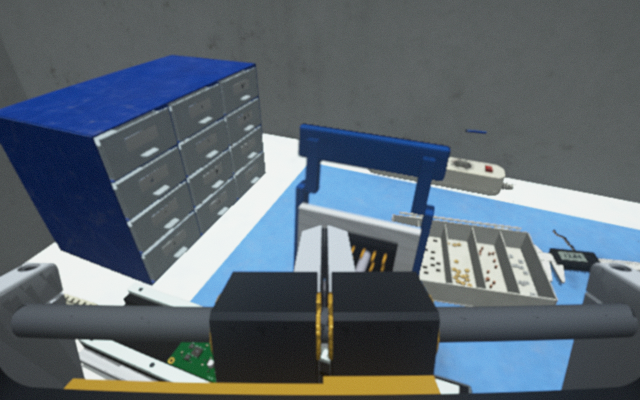

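>>> play_rows([
  [[-8,0,0,0,0,0,0],[-15,0,0,0,0,0,0],[-20,0,0,0,0,0,0],[-20,0,0,0,0,0,0],[-20,0,0,0,0,0,0]],
])

```text
time_s: 13.0
ee_pos: [0.4835, 0.1642, 0.2315]
eef_rot: [3.125, 0.354, 0.353]
force: [0.7, -0.2, 0.4]
grip_width: 0.0004
```

```bash
cat > ik.py <<'E'
from fit import *
def fk6(q):
    q1,q2,q3,q4,q5,q6=q
    T=Ro.from_euler('z',q1)*Ro.from_euler('y',q2+q3)*Ro.from_euler('z',q4)*Ro.from_euler('y',q5)*Ro.from_euler('z',q6)
    return T
# calibrate tool frame: flange z -> tool x
Tt=fk6(D[0][0]).inv()*Ro.from_euler('xyz',D[0][2])
print(Tt.as_matrix().round(2))
def ik(pf,Rt,q0):
    pt=fx(pf)
    g=lambda q:np.r_[(fk(q,P)[0]-pt)*5,((fk6(q)*Tt).inv()*Rt).as_rotvec()]
    lo=[-3.03,-.79,.23,-1.04,0,-2.55];hi=[3.03,2.21,2.52,4.18,3.07,2.55]
    r=least_squares(g,np.clip(q0,np.array(lo)+.01,np.array(hi)-.01),bounds=(lo,hi)); return r.x.round(2),np.abs(r.fun).max().round(3)
if __name__=='__main__':
  st()
  for T,yaw in ((60,0),(60,18),(75,0)):
   for s in (1,-1):
    for q0 in ([.4,.6,1.8,0,.5,-1.5*s],[.4,.6,1.8,3,.3,-1.5]):
     for pf in ([0,172,19],[0,48,19]): print(T,yaw,s,pf,ik(pf,tool(T,yaw,s),q0))
E
python3 ik.py
```

```text
[[-0. -1.  0.]
 [-0. -0. -1.]
 [ 1. -0. -0.]]
t 13.0 fix [-75.1 -22.2 231.5] F [ 0.7 -0.2  0.4] q [ 0.16 -0.16  2.41  2.62  0.37 -1.17] w 0.0
60 0 1 [0, 172, 19] (array([ 0.68,  0.64,  1.65, -0.66,  0.52, -0.4 ]), np.float64(0.0))
60 0 1 [0, 48, 19] (array([ 0.48,  0.51,  1.86, -0.68,  0.36, -0.53]), np.float64(0.0))
60 0 1 [0, 172, 19] (array([ 0.56,  0.6 ,  1.85,  0.85,  0.  , -1.97]), np.float64(0.333))
60 0 1 [0, 48, 19] (array([ 0.48,  0.51,  1.86, -0.68,  0.36, -0.53]), np.float64(0.0))
60 0 -1 [0, 172, 19] (array([ 0.65,  0.63,  1.63, -0.5 ,  0.53,  2.55]), np.float64(0.055))
60 0 -1 [0, 48, 19] (array([ 0.47,  0.51,  1.86, -0.62,  0.36,  2.55]), np.float64(0.013))
60 0 -1 [0, 172, 19] (array([ 0.61,  0.61,  1.87,  4.18,  0.17, -2.14]), np.float64(0.256))
60 0 -1 [0, 48, 19] (array([ 0.43,  0.51,  2.  ,  4.18,  0.12, -2.28]), np.float64(0.154))
60 18 1 [0, 172, 19] (array([ 0.62,  0.61,  1.7 , -0.41,  0.35, -0.93]), np.float64(0.0))
60 18 1 [0, 48, 19] (array([ 0.41,  0.5 ,  1.89, -0.16,  0.23, -1.35]), np.float64(0.0))
60 18 1 [0, 172, 19] (array([ 0.62,  0.61,  1.7 , -0.41, 
[... 503 characters left out ...]
 19] (array([ 0.63,  0.69,  1.5 , -0.21,  0.75, -0.83]), np.float64(0.0))
75 0 1 [0, 48, 19] (array([ 0.44,  0.56,  1.7 , -0.17,  0.64, -1.03]), np.float64(0.0))
75 0 1 [0, 172, 19] (array([ 0.63,  0.69,  1.5 , -0.21,  0.75, -0.83]), np.float64(0.0))
75 0 1 [0, 48, 19] (array([ 0.44,  0.56,  1.7 , -0.17,  0.64, -1.03]), np.float64(0.0))
75 0 -1 [0, 172, 19] (array([ 0.63,  0.69,  1.5 , -0.21,  0.75,  2.31]), np.float64(0.0))
75 0 -1 [0, 48, 19] (array([ 0.44,  0.56,  1.7 , -0.17,  0.64,  2.11]), np.float64(0.0))
75 0 -1 [0, 172, 19] (array([ 0.57,  0.61,  1.86,  3.85,  0.  , -1.78]), np.float64(0.333))
75 0 -1 [0, 48, 19] (array([ 0.4 ,  0.52,  1.99,  3.93,  0.  , -2.03]), np.float64(0.326))
```

>>> play_rows([
  [[0,0,0,0,-0.11,0,0],[0,0,0,0,-0.11,0,0],[0,0,0,0,-0.11,0,0],[0,0,0,-0.14,0,0,0],[0,0,0,-0.15,0,0,0],[0,0,0,-0.15,0,0,0],[0,0,0,-0.15,0,0,0],[0,0,0,-0.15,0,0,0],[0,0,0,-0.15,0,0,0],[0,0,0,-0.15,0,0,0]],
])

```text
time_s: 14.0
ee_pos: [0.4789, 0.1778, 0.227]
eef_rot: [2.11, 0.49, 0.411]
force: [-0.1, -1.0, 0.4]
grip_width: 0.0007
```

```bash
python3 - <<'E'
from h import *
p,R=st(); print(Ro.as_euler(RF.inv()*R,'xyz',True).round(1))
rel(p,R,fx([-80,100,150]),tool(68,0,1))
E
```

```text
t 14.0 fix [-79.4  -8.5 227. ] F [-0.2 -1.   0.4] q [ 0.17 -0.19  2.35  1.97  0.23 -1.55] w 0.001
[120.9  28.1  22. ]
tool mm [ 71.6 -93.9 -61.4] rotvec [-1.714  0.127 -0.829]
```

>>> play_rows([
  [[0,0,0,-0.122,0.009,-0.059,0],[0,0,0,-0.122,0.009,-0.059,0],[0,0,0,-0.122,0.009,-0.059,0],[0,0,0,-0.122,0.009,-0.059,0],[0,0,0,-0.122,0.009,-0.059,0],[0,0,0,-0.122,0.009,-0.059,0],[0,0,0,-0.122,0.009,-0.059,0],[0,0,0,-0.122,0.009,-0.059,0],[0,0,0,-0.122,0.009,-0.059,0],[0,0,0,-0.122,0.009,-0.059,0]],
])

```text
time_s: 15.0
ee_pos: [0.4798, 0.1802, 0.2293]
eef_rot: [1.073, 0.985, 0.537]
force: [-0.4, 0.5, -0.5]
grip_width: 0.0005
```

```bash
python3 - <<'E'
from h import *
p,R=st(); print(Ro.as_euler(RF.inv()*R,'xyz',True).round(1))
rel(p,R,fx([-80,100,150]),tool(68,0,1))
E
```

```text
t 15.0 fix [-78.4  -6.1 229.3] F [-0.4  0.5 -0.5] q [ 0.19 -0.1   2.02  0.3   0.69 -1.03] w 0.0
[61.5 56.4 29.2]
tool mm [ 93.9  42.9 -83. ] rotvec [-0.613  0.048 -0.307]
```

>>> play_rows([
  [[0,0,0,-0.123,0.01,-0.061,0],[0,0,0,-0.123,0.01,-0.061,0],[0,0,0,-0.123,0.01,-0.061,0],[0,0,0,-0.123,0.01,-0.061,0],[0,0,0,-0.123,0.01,-0.061,0]],
])

```text
time_s: 15.5
ee_pos: [0.4799, 0.1804, 0.2295]
eef_rot: [0.005, 1.187, 0.035]
force: [0.1, 0.2, -0.4]
grip_width: 0.0003
```

```bash
python3 - <<'E'
from h import *
p,R=st(); print(Ro.as_euler(RF.inv()*R,'xyz',True).round(1))
rel(p,R,fx([0,182,100]),tool(68,0,1))
c=snap('side','s11'); im=c['img'][80:240,200:400,::-1]; cv2.imwrite('pics/s11z.png',cv2.resize(im,(750,600),interpolation=cv2.INTER_CUBIC))
E
```

```text
t 15.5 fix [-78.3  -6.  229.5] F [ 0.1  0.2 -0.4] q [ 0.35 -0.    1.86 -0.15  0.92 -1.19] w 0.0
[ 0.3 68.   0.5]
tool mm [149.9 187.5  24.5] rotvec [ 0.002 -0.    -0.003]
```

View pics/s11z.png

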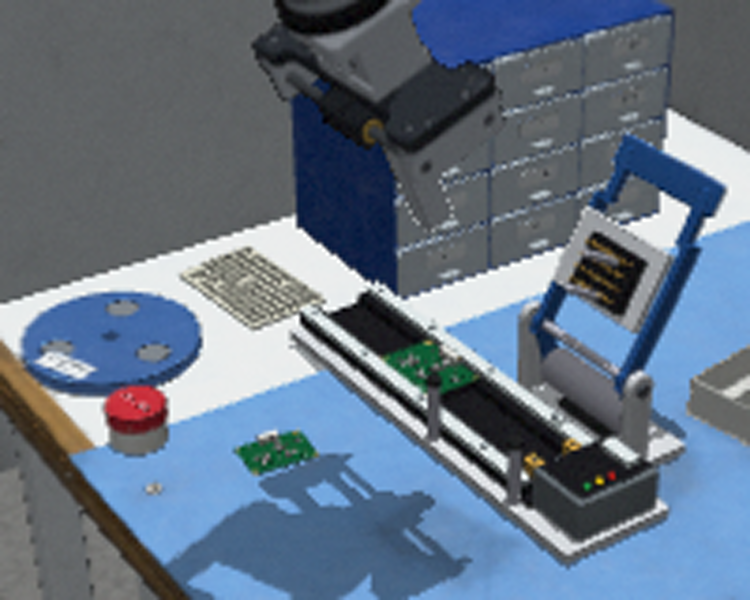

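```bash
python3 - <<'E'
from h import *
c=ld('s11'); g=lambda a:np.array(a)/3.75+[200,80]-.4
f=lambda P: (RF.inv().apply(P-OG)*1000).round(1)
b=plane(c,g([[433,438],[515,505]]),.012); print(f(b))
o,d=ray(c,g([[433,376],[515,436]]))
for i in range(2):
    k=np.linalg.norm(b[i,:2]-o[:2])/np.linalg.norm(d[i,:2]); print('top z',(o+k*d[i])[2])
# top pictures of board now
im=ld('s11')['img']
c=snap('top','t11'); im=c['img'][125:225,210:360,::-1]; cv2.imwrite('pics/t11z.png',cv2.resize(im,(750,500),interpolation=cv2.INTER_CUBIC))
E
```

```text
[[-43.1  46.3  12. ]
 [-43.9 -57.1  12. ]]
top z 0.06833970937560208
top z 0.07280434759466159
```

View pics/t11z.png

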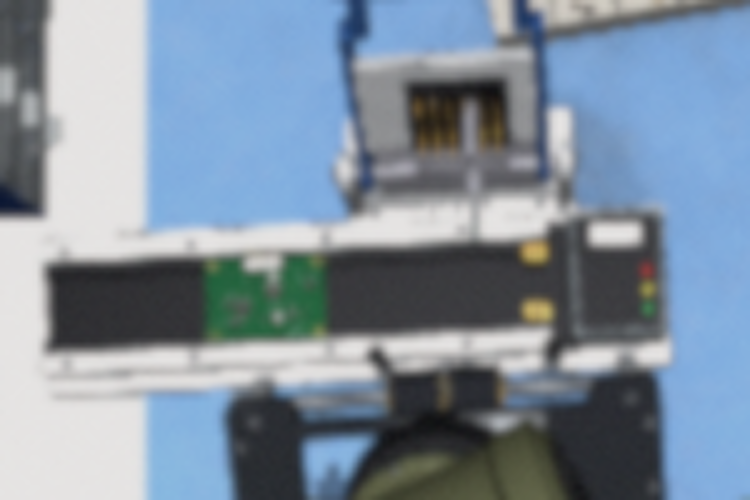

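```bash
python3 - <<'E'
from h import *
c=ld('t11'); g=lambda a:np.array(a)/5+[210,125]-.4
f=lambda P: (RF.inv().apply(P-OG)*1000).round(1)
print('stops',f(plane(c,g([[521,250],[523,310],[536,252],[538,310]]),.034)))
print('board',f(plane(c,g([[208,258],[327,255],[327,336],[208,340]]),.024)))
print('track inner edges',f(plane(c,g([[100,263],[100,348],[450,248],[450,335]]),.0285)), f(plane(c,g([[46,300]]),.0145)))
E
```

```text
stops [[ 17.6 -34.7  34. ]
 [-17.8 -34.   34. ]
 [ 15.9 -43.3  34. ]
 [-18.2 -42.7  34. ]]
board [[ 24.7 149.9  24. ]
 [ 22.6  79.6  24. ]
 [-25.5  81.5  24. ]
 [-24.1 151.4  24. ]]
track inner edges [[ 24.3 212.9  28.5]
 [-26.  214.1  28.5]
 [ 22.    6.9  28.5]
 [-29.4   9.3  28.5]] [[  6.5 249.   14.5]]
```

>>> play_rows([
  [[7,19,2.5,0,0,0,0],[7,19,2.5,0,0,0,0],[7,19,2.5,0,0,0,0],[7,19,2.5,0,0,0,0],[15,19,2.5,0,0,0,0],[20,19,2.5,0,0,0,0],[20,19,2.5,0,0,0,0],[22,19,2.5,0,0,0,0],[22,18,2.5,0,0,0,0],[22,18,2,0,0,0,0]],
])

```text
time_s: 16.6
ee_pos: [0.5535, 0.3719, 0.1005]
eef_rot: [0.026, 1.188, 0.048]
force: [0.2, -0.5, -0.1]
grip_width: 0.0002
```

```bash
python3 - <<'E'
from h import *
p,R=st(); print(Ro.as_euler(RF.inv()*R,'xyz',True).round(1))
rel(p,R,fx([0,182,40]),tool(68,0,1))
rel(p,R,fx([0,182,20]),tool(68,0,1))
c=snap('wrist','w12');
c=snap('side','s12'); im=c['img'][80:240,200:400,::-1]; cv2.imwrite('pics/s12z.png',cv2.resize(im,(750,600),interpolation=cv2.INTER_CUBIC))
E
```

```text
t 16.6 fix [  0.6 183.5 100.5] F [ 0.2 -0.5 -0.1] q [ 0.62  0.5   1.55 -0.29  0.79 -0.8 ] w 0.0
[ 1.5 68.1  1.2]
tool mm [ 55.9  -2.  -23.1] rotvec [-0.007 -0.001 -0.008]
tool mm [ 74.5  -2.2 -30.6] rotvec [-0.007 -0.001 -0.008]
```

View pics/s12z.png

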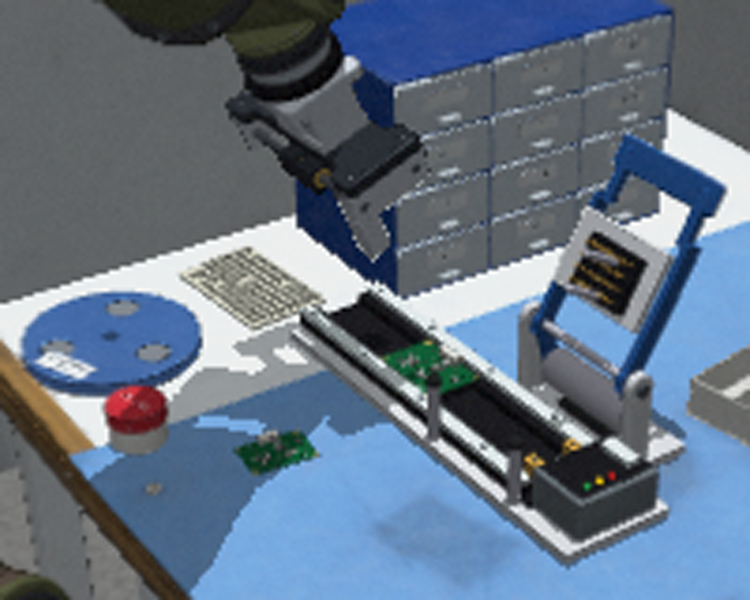

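View pics/w12.png

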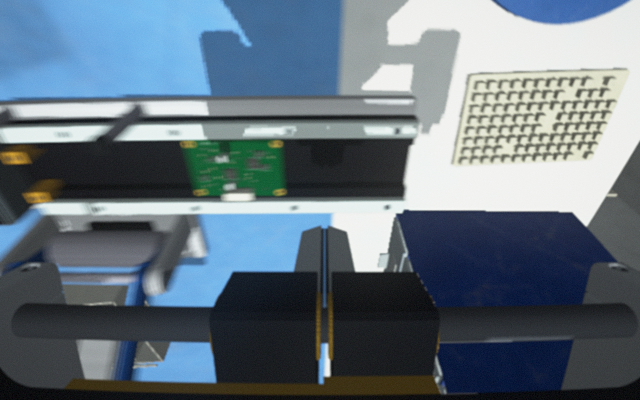

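>>> play_rows([
  [[14,-0.5,-6,-0.007,0,-0.008,0],[14,-0.5,-6,0,0,0,0],[14,-0.5,-6,0,0,0,0],[12,-0.5,-5,0,0,0,0],[8,0,-3,0,0,0,0],[5,0,-2,0,0,0,0],[4,0,-1.5,0,0,0,0],[3,0,-1,0,0,0,0]],
])

```text
time_s: 17.5
ee_pos: [0.5529, 0.3697, 0.0213]
eef_rot: [-0.009, 1.187, 0.023]
force: [-0.5, -0.6, 0.1]
grip_width: 0.0002
```

```bash
python3 - <<'E'
from h import *
p,R=st(); print(Ro.as_euler(RF.inv()*R,'xyz',True).round(1))
rel(p,R,fx([0,165,19.5]),tool(68,0,1))
rel(p,R,fx([0,47,19.5]),tool(68,0,1))
c=snap('wrist','w13')
E
```

```text
t 17.5 fix [-1.000e-01  1.813e+02  2.130e+01] F [-0.5 -0.6  0.1] q [ 0.62  0.61  1.59 -0.36  0.65 -0.73] w 0.0
[-0.5 68.  -0.3]
tool mm [  1.7 -16.3  -0.6] rotvec [ 0.005 -0.     0.002]
tool mm [   1.9 -134.3   -1.2] rotvec [ 0.005 -0.     0.002]
```

View pics/w13.png

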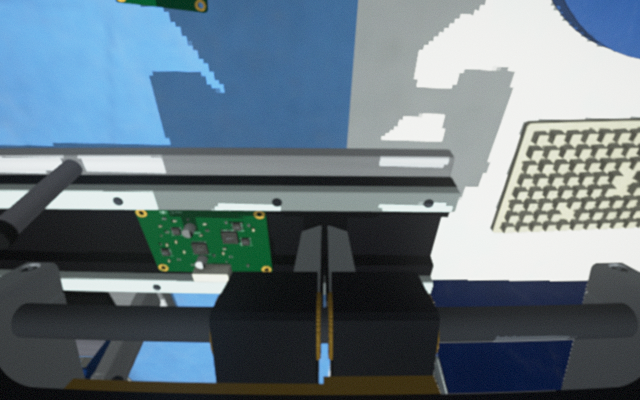

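>>> play_rows([
  [[0.8,-4,0,0,0,0,0],[0.8,-4,0,0,0,0,0],[0,-4,0,0,0,0,0],[0,-4,0,0,0,0,0],[0,-4,0,0,0,0,0],[0,-4,0,0,0,0,0],[0,-4,0,0,0,0,0],[0,-4,0,0,0,0,0],[0,-4,0,0,0,0,0],[0,-4,0,0,0,0,0]],
])

```text
time_s: 18.55
ee_pos: [0.5546, 0.3293, 0.02]
eef_rot: [-0.01, 1.187, 0.022]
force: [0.6, 0.6, 0.5]
grip_width: 0.0006
```

```bash
python3 - <<'E'
from h import *
p,R=st(); print(Ro.as_euler(RF.inv()*R,'xyz',True).round(1))
rel(p,R,fx([0,60,19.5]),tool(68,0,1))
c=snap('wrist','w14')
E
```

```text
t 18.55 fix [  0.5 140.8  20. ] F [0.6 0.6 0.5] q [ 0.56  0.57  1.66 -0.34  0.6  -0.79] w 0.001
[-0.6 68.  -0.3]
tool mm [  0.4 -80.8  -1. ] rotvec [ 0.005 -0.001  0.002]
```

View pics/w14.png

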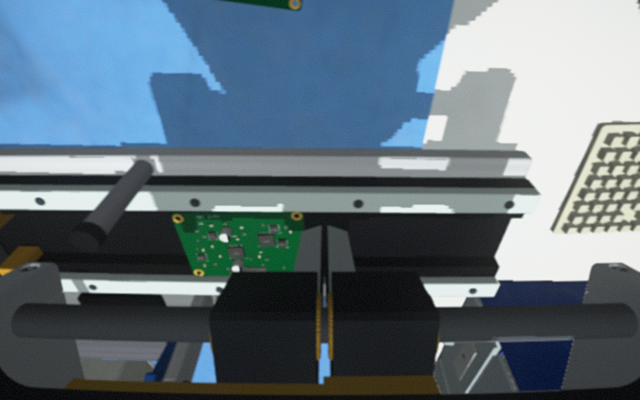

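>>> play_rows([
  [[0,-5,0,0,0,0,0],[0,-5,0,0,0,0,0],[0,-5,0,0,0,0,0],[0,-5,0,0,0,0,0],[0,-5,0,0,0,0,0],[0,-5,0,0,0,0,0],[0,-5,0,0,0,0,0],[0,-5,0,0,0,0,0],[0,-5,0,0,0,0,0],[0,-5,0,0,0,0,0]],
])

```text
time_s: 19.6
ee_pos: [0.5561, 0.2792, 0.0201]
eef_rot: [-0.01, 1.187, 0.022]
force: [-0.1, 0.1, 1.1]
grip_width: 0.0006
```

```bash
python3 - <<'E'
from h import *
p,R=st(); print(Ro.as_euler(RF.inv()*R,'xyz',True).round(1))
rel(p,R,fx([0,47,19.5]),tool(68,0,1))
c=snap('wrist','w15')
E
```

```text
t 19.6 fix [ 0.6 90.7 20.1] F [-0.1  0.1  1.1] q [ 0.48  0.53  1.74 -0.32  0.55 -0.88] w 0.001
[-0.6 68.  -0.3]
tool mm [  0.4 -43.7  -1. ] rotvec [ 0.005 -0.001  0.002]
```

View pics/w15.png

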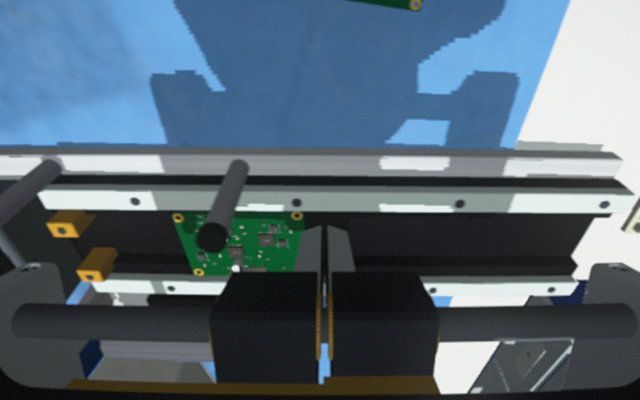

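>>> play_rows([
  [[0,-4,0,0,0,0,0],[0,-4,0,0,0,0,0],[0,-4,0,0,0,0,0],[0,-4,0,0,0,0,0],[0,-4,0,0,0,0,0],[0,-4,0,0,0,0,0],[0,-4,0,0,0,0,0],[0,-4,0,0,0,0,0],[0,-2,0,0,0,0,0]],
])

```text
time_s: 20.55
ee_pos: [0.5572, 0.2452, 0.0203]
eef_rot: [-0.01, 1.187, 0.022]
force: [-0.2, 0.1, -0.3]
grip_width: 0.0005
```

```bash
python3 - <<'E'
from h import *
p,R=st(); print(Ro.as_euler(RF.inv()*R,'xyz',True).round(1))
c=snap('wrist','w16')
E
```

```text
t 20.55 fix [ 0.8 56.7 20.3] F [-0.2  0.1 -0.3] q [ 0.42  0.5   1.78 -0.29  0.52 -0.95] w 0.0
[-0.6 68.  -0.3]
```

View pics/w16.png

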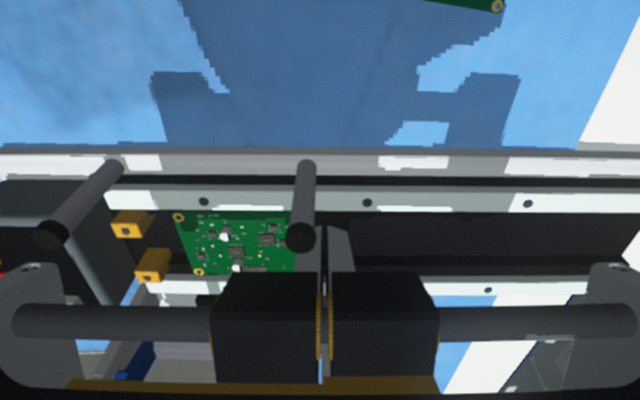

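>>> play_rows([
  [[0,-2,0,0,0,0,0],[0,-2,0,0,0,0,0],[0,-2,0,0,0,0,0],[0,-1,0,0,0,0,0],[0,-1,0,0,0,0,0]],
])

```text
time_s: 21.1
ee_pos: [0.5574, 0.2376, 0.0203]
eef_rot: [-0.01, 1.187, 0.022]
force: [0.4, 1.4, 0.3]
grip_width: 0.0006
```

```bash
python3 - <<'E'
from h import *
p,R=st()
c=snap('wrist','w17'); im=c['img'][180:300,100:360,::-1]; cv2.imwrite('pics/w17z.png',cv2.resize(im,(780,360),interpolation=cv2.INTER_CUBIC))
E
```

```text
t 21.1 fix [ 0.8 49.1 20.3] F [0.4 1.4 0.3] q [ 0.4   0.49  1.79 -0.29  0.52 -0.97] w 0.001
```

View pics/w17z.png

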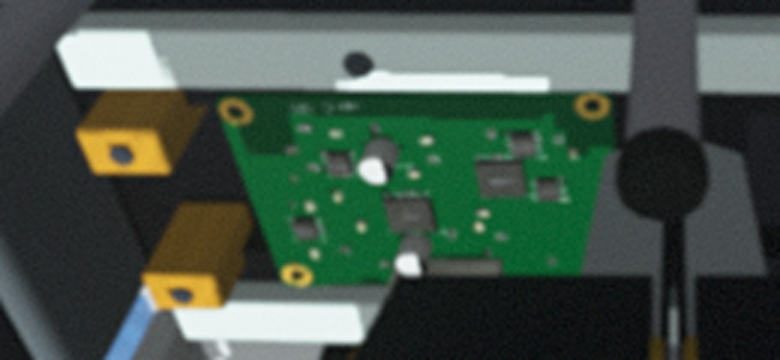

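>>> play_rows([
  [[0,-1,0,0,0,0,0],[0,-1,0,0,0,0,0],[0,-1,0,0,0,0,0]],
])

```text
time_s: 21.45
ee_pos: [0.5575, 0.2346, 0.0203]
eef_rot: [-0.01, 1.187, 0.022]
force: [-0.4, -0.5, 0.5]
grip_width: 0.0004
```

>>> play_rows([
  [[0,-1,0,0,0,0,0]],
])

```text
time_s: 21.55
ee_pos: [0.5576, 0.2336, 0.0203]
eef_rot: [-0.01, 1.187, 0.022]
force: [0.4, -0.0, 0.5]
grip_width: 0.0006
```

>>> play_rows([
  [[0,-1,0,0,0,0,0]],
])

```text
time_s: 21.65
ee_pos: [0.5576, 0.2326, 0.0203]
eef_rot: [-0.01, 1.187, 0.022]
force: [-0.1, -0.8, 0.9]
grip_width: 0.0003
```

```bash
python3 - <<'E'
from h import *
p,R=st()
c=snap('wrist','w18'); im=c['img'][180:300,100:360,::-1]; cv2.imwrite('pics/w18z.png',cv2.resize(im,(780,360),interpolation=cv2.INTER_CUBIC))
E
```

```text
t 21.65 fix [ 0.8 44.1 20.3] F [-0.1 -0.8  0.9] q [ 0.4   0.49  1.8  -0.28  0.51 -0.98] w 0.0
```

View pics/w18z.png

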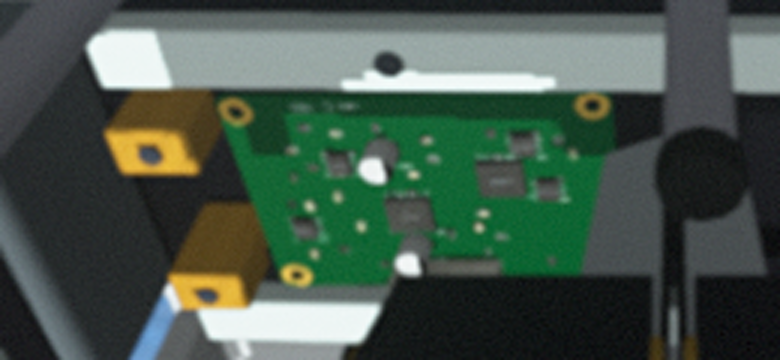

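>>> play_rows([
  [[0,-1,0,0,0,0,0]],
])

```text
time_s: 21.8
ee_pos: [0.5576, 0.2316, 0.0203]
eef_rot: [-0.01, 1.187, 0.022]
force: [-0.4, 1.3, 0.3]
grip_width: 0.0005
```

>>> play_rows([
  [[0,-1,0,0,0,0,0]],
])

```text
time_s: 21.9
ee_pos: [0.5577, 0.2308, 0.0204]
eef_rot: [-0.009, 1.187, 0.023]
force: [0.2, 3.2, 0.6]
grip_width: 0.0006
```

>>> play_rows([
  [[0,-0.7,0,0,0,0,0]],
])

```text
time_s: 22.0
ee_pos: [0.5579, 0.2302, 0.0206]
eef_rot: [-0.008, 1.187, 0.024]
force: [-0.2, 5.7, 0.8]
grip_width: 0.001
```

```bash
python3 - <<'E'
from h import *
p,R=st()
c=snap('wrist','w19'); im=c['img'][180:300,100:360,::-1]; cv2.imwrite('pics/w19z.png',cv2.resize(im,(780,360),interpolation=cv2.INTER_CUBIC))
E
```

```text
t 22.0 fix [ 1.  41.7 20.6] F [-0.   5.8  0.8] q [ 0.39  0.49  1.8  -0.28  0.51 -0.99] w 0.001
```

View pics/w19z.png

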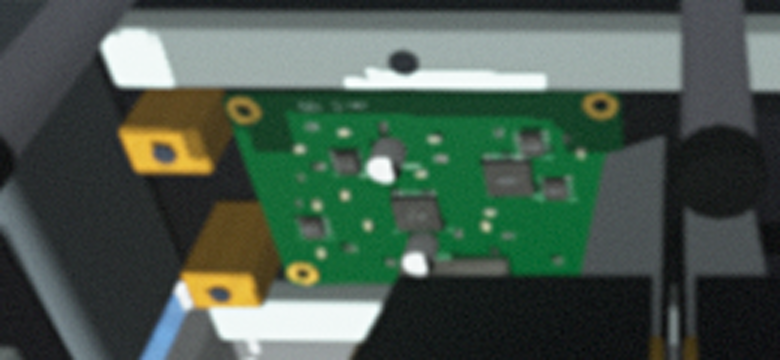

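>>> play_rows([
  [[0,-0.5,0,0,0,0,0],[0,0,0,0,0,0,0]],
])

```text
time_s: 22.25
ee_pos: [0.5579, 0.2299, 0.0206]
eef_rot: [-0.008, 1.186, 0.024]
force: [-0.5, 4.7, 1.6]
grip_width: 0.0006
```

>>> play_rows([
  [[0,2,0,0,0,0,0],[0,4,0,0,0,0,0],[0,8,0,0,0,0,0],[0,10,0,0,0,0,0],[-8,5,0,0,0,0,0],[-15,5,0,0,0,0,0],[-25,5,0,0,0,0,0],[-30,5,0,0,0,0,0],[-30,0,0,0,0,0,0],[-20,0,0,0,0,0,0]],
])

```text
time_s: 23.25
ee_pos: [0.5078, 0.273, 0.1421]
eef_rot: [-0.006, 1.185, 0.026]
force: [0.3, 0.9, -0.1]
grip_width: 0.0004
```

```bash
python3 - <<'E'
from h import *
p,R=st()
c=snap('wrist','w20')
c=snap('side','s20'); im=c['img'][80:240,200:400,::-1]; cv2.imwrite('pics/s20z.png',cv2.resize(im,(750,600),interpolation=cv2.INTER_CUBIC))
c=snap('top','t20'); im=c['img'][125:225,210:360,::-1]; cv2.imwrite('pics/t20z.png',cv2.resize(im,(750,500),interpolation=cv2.INTER_CUBIC))
E
```

```text
t 23.25 fix [-47.9  85.8 142.1] F [ 0.4  0.8 -0.1] q [ 0.51  0.25  1.79 -0.25  0.77 -0.94] w 0.0
```

View pics/w20.png

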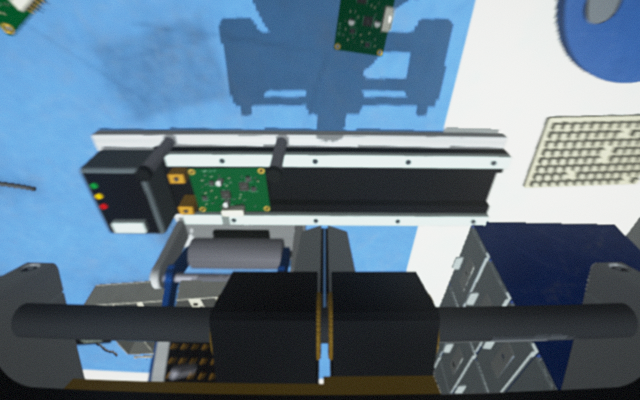

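View pics/s20z.png

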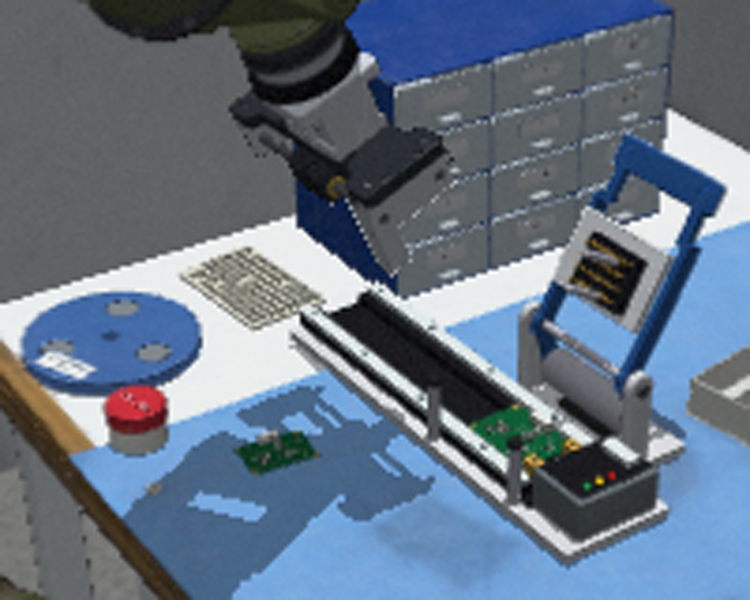

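View pics/t20z.png

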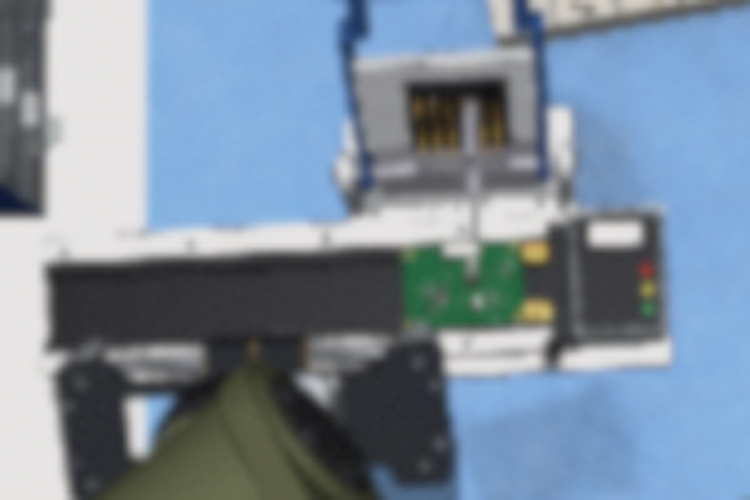

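```bash
python3 - <<'E'
from h import *
f=lambda P: (RF.inv().apply(P-OG)*1000).round(1)
c=ld('t20'); g=lambda a:np.array(a)/5+[210,125]-.4
print(f(plane(c,g([[404,250],[404,328],[524,270],[524,296]]),.024)))
c=ld('w20'); im=c['img'][150:240,150:300,::-1]; cv2.imwrite('pics/w20z.png',cv2.resize(im,(750,450),interpolation=cv2.INTER_CUBIC))
E
```

```text
[[ 23.1  34.2  24. ]
 [-23.2  36.2  24. ]
 [  7.4 -35.7  24. ]
 [ -8.  -34.9  24. ]]
```

View pics/w20z.png

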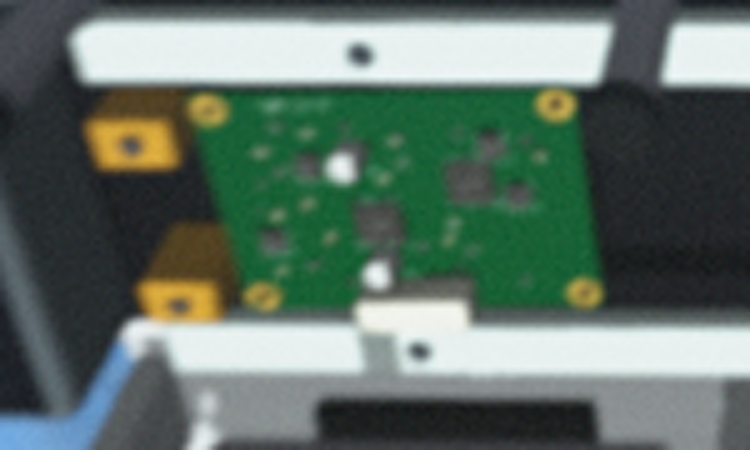

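```bash
python3 -c "
from h import *
hand_in()"
```

```text
the job is handed in; nothing more can be done
```

The probe head is open and staying open by itself, the green board is home against both brass stops, and I handed the job in at about 23 s of the 54 s allowed.

- **Head:** I pushed the lip up from below with the closed fingertips, at about 0.3 rad/s. I stopped the push at about 1.2 rad and it fell back open on its own. It was still open in the last side and top pictures.
- **Board:** I pushed it along the track with a fingertip in the groove until the push force rose to about 6 N at the stops. I then backed the fingertip off and raised it clear.
- **Last checks:** The top picture puts the board's leading edge at y -35 to -36 mm and its trailing edge at about +35 mm. The wrist picture shows it touching both stops, and force on the tool was about zero. In the last pictures I saw nothing else disturbed; I did not measure the other bench items one by one.
- **Disagreement:** The side camera placed fixture points 4 to 14 mm nearer the housing end (fixture -y) than the top camera did. I worked from the top and wrist views, and contact at the lip and stops agreed with those to within a few mm.

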